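# Put the finished dental models away in the model cabinet

## Robot

A 6-joint arm with a two-finger parallel gripper is mounted at the origin on a cart in front of the work surface, level with it; the furniture and walls round the work are solid. World frame = base frame: x ahead of the robot, y to its left, z up, the work surface at z = 0. Lengths are in m, angles in rad, forces in N, time in s.
With the tool pointing down it reaches from about 0.35 to 0.85 m from the base axis. Payload 8.1 kg.
Tool frame: the origin (TCP) lies at the very end of the fingers, on their centre line; the grasp point (between the pads) lies 19 mm behind it; z points along the fingers, y is the line along which they close (so a half turn about z gives the same grasp; the last joint's range is limited). The gripper opens to 85 mm and grips with 20 to 120 N. Pads are 22 mm wide; open, the fingers measure 114 mm over their backs; the gripper's body (76 mm by 85 mm) begins 54 mm behind the grasp point. The pads swing forward as they close: fully open they stand 13 mm farther back than shut.
Start: joints at [1.096, 0.13, 1.488, -0, 1.523, -0.085], TCP at [0.228, 0.555, 0.231] pointing down, gripper open.
Joint ranges: [-2.96, 2.96], [-0.89, 2.26], [0.02, 2.5], [-1.34, 4.48], [0, 2.73], [-2.66, 2.66]. Speed limits (rad/s): [2.39, 2.39, 2.79, 3.14, 3.14, 3.14].

## Interface

Orientations are given as a 3x3 rotation matrix whose columns are the frame's x, y, z axes.
In Python, from plant import sensors, optics, close_job, models gives the robot as it stands.
- The arm moves only by the tool arm_command, never from a script. Its arguments are lists of equal length, an entry for each row: "travel": the shift along the tool's x, y, z in mm, a list of three; "angular": the turn, a rotation vector about the tool's x, y, z in degrees, a list of three. A call has 1 to 5 rows; each row shifts and turns the commanded pose from where the row before left it, along the tool's axes as they then stand; what a row does not reach is not made up. A row lasts 1/10 s, in which the tool goes at most 50 mm and 8.59 degrees, less where a joint would pass 70% of its speed; a pose out of reach is approached as far as the arm can. A call is refused whole if a number of a shift passes 50 or a number of a turn 8.59, either way. A call with a gripper value outside its range is refused whole. "hand" is the opening, from 0 (shut) to 1 (fully open), set as the call begins (left out, the last holds). The fingers move at their own pace and stop on an object; the grip force is fixed at half the most. Time passes only in rows, so rows that do not move let the fingers close. It gives the time, the measured TCP pose, the force, the opening and the grip force at its end, in the units of the state.
- sensors.state(): the state, without advancing time (a new reading comes with each control period).
- optics.read_camera(name): name is "scene" or "top" or "wrist"; returns the picture (384x512x3 uint8, red, green, blue); there is no depth.
- optics.calibration(name): a dict with "fx", "fy", "cx", "cy" (pixels), "rvec" (rotation vector, rad) and "tvec" (3), from world to camera coordinates, as OpenCV has them; the wrist camera has in their place "T_tool_cam" (4x4, takes a point from camera to tool coordinates, whose origin is the TCP and whose axes are the flange's). Camera axes: x right, y down, z forward; pixel columns grow to the right and rows downward; lengths in m; the calibration is good to about 2 mm. The wrist camera is an equidistant fisheye: a pixel r from the principal point sees the ray r / f radians off the axis. A picture is of the moment at which its call begins: read the wrist's pose just before it. calibration takes no time and is no camera call.
- close_job(): hands the job in; it is judged then, once.
Trained networks look in the newest picture that a camera, given by its name, has taken for a name from the list of things; names that differ only in an ending like _2 or _b are one class to them, and where a whole thing is asked for, a point or a joint stands for the part that bears it (a point fixed in the world has none). Each returns a list of dicts, best first, with "conf" (0 to 1); they miss things now and then, are a little off and sometimes report something else, mostly with a low value. They report only what shows in the picture. A call takes as long as a camera call.
- models.look_for(camera, query): "position" ([x, y, z] in m, in the coordinates of the camera as it stood for that picture, good to about 4 mm: the middle of the surface that is visible of it).
- models.outline_of(camera, query): "mask" (384x512 bool, what is visible of it).
- models.place_of(camera, query): "position" ([x, y, z] in m, in the coordinates of the camera as it stood for that picture, good to about 4 mm: a listed point, or the origin of a listed thing).
The state is a dict: "t": time; "joint_pos": joint angles; "qvel": joint speeds; "effort": joint torques, N m; "tcp_pos": TCP position; "tool_rot": TCP orientation; "wrist_force": force on the tool from outside, world axes, zero at the start; "wrist_torque": the same for the moment, N m; "width": finger opening in m; "grip_force": force on a finger pad.
Only numpy, scipy, OpenCV 4.12 (cv2) and the standard library are available. Lean on these libraries where they do the work, as an engineer would, in place of code of your own. Each camera call takes 0.05 s, during which the arm holds its last target. There are 200 camera calls.

## Task

Pull the cabinet's drawer fully out and fit the yellow insert into it: hook one edge under the steel lip inside the drawer front, then turn the other edge down so that the insert lies flat on the drawer floor in front of the rear stop. Then stand every dental model on the worktop upright on the insert, none on top of another, and push the drawer fully shut. Leave the other things on the worktop where they are.

Things in the scene. Friction and masses are not known exactly. Their poses are not given: they have to be found in the camera images.
- drawer (a joint): slide of the one drawer of a low fixed cabinet at the right (grey case 207 deep, 226 wide, 78 mm high, wood top): 0 = shut, 0.185 m = fully out at its stop, towards the robot along -x of seat. About 3 N of friction, stays where left. Blue front 222 wide x 62 high x 12 mm thick, top edge 69 mm above the worktop. Inside 196 mm wide, side walls 30 mm high; 52 mm free over its floor when shut.
- handle (a point): middle of the steel bar handle on the drawer front, 48 mm above the worktop; moves with the drawer. The bar is about 10 mm thick, 110 mm long along y of seat; its centre stands 35 mm in front of the blue face with open space behind it, and it can be pinched from above across the bar.
- seat (a point): middle of the insert's seat in the drawer, on the white floor, 18 mm above the worktop; moves with the drawer. x points to the back of the drawer, y left seen from the robot, z up. The seat is 163 mm long in x, from the inner face of the drawer front (x = -81.5 mm) to the rear stop. Grey guide strips 6 mm high leave 166 mm between them in y. Drawer fully out: the case's mouth is at x = +103.5 mm.
- lip (a point): middle of the free edge of the steel retaining lip inside the drawer front, at its underside, 14 mm above the drawer floor, at x = -71.5 mm from seat; same axes. The lip reaches 10 mm inwards from the drawer front, is 6 mm thick and 164 mm long in y. The rear stop is a steel bar across the drawer floor, near face at x = +81.5 mm from seat, 12 mm high, 10 mm thick.
- insert: loose insert, 0.22 kg: yellow board 158 (x) x 160 (y) x 6 mm; upright black grip across its middle, 8 mm thick (x), 64 mm long (y), up to 44 mm above the underside. Origin: centre of the underside, z up. Same after half a turn; an edge parallel to the grip goes under the lip, board tilted some 15 degrees (too long to drop straight in), the other down before the stop; 2.5 mm play each way.
- model_ivory: ivory plaster dental model, 58 (x) x 62 (y) x 32 mm high with the teeth, 0.11 kg; the base to hold is 16 mm high, grasp it across its 62 mm (along y) or, less firmly, along its 58 mm. Origin: centre of the underside, z up (teeth up). May be absent (None at the start).
- model_blue: blue plaster dental model, 58 (x) x 62 (y) x 32 mm high with the teeth, 0.11 kg; the base to hold is 16 mm high, grasp it across its 62 mm (along y) or, less firmly, along its 58 mm. Origin: centre of the underside, z up (teeth up). May be absent (None at the start).
- model_pink: pink plaster dental model, 58 (x) x 62 (y) x 32 mm high with the teeth, 0.11 kg; the base to hold is 16 mm high, grasp it across its 62 mm (along y) or, less firmly, along its 58 mm. Origin: centre of the underside, z up (teeth up). May be absent (None at the start).
- model_ivory_2: ivory (a second one) plaster dental model, 58 (x) x 62 (y) x 32 mm high with the teeth, 0.11 kg; the base to hold is 16 mm high, grasp it across its 62 mm (along y) or, less firmly, along its 58 mm. Origin: centre of the underside, z up (teeth up). May be absent (None at the start).
- tweezers: bystander, not to be moved: steel tweezers, 122 mm, lying right of the cabinet. Origin: centre of the underside.
- marker_blue: bystander, not to be moved: marker pen with a blue cap, 127 mm, right of the cabinet. Origin: centre of the underside.
- chuck_key: bystander, not to be moved: small steel chuck key, 66 mm, at the front between the vice and the models. Origin: centre of the underside.

How it is judged:
On the way, in this order (a step that is already met when the one before it is completed fails the run):
1. the drawer is pulled out (value of joint drawer above 0.165 m), for 0.2 s.
2. the insert lies flat in its seat under the lip, let go, with the drawer still out (x of insert in the frame of seat between -0.006 and 0.006 m and y of insert in the frame of seat between -0.008 and 0.008 m and z of insert in the frame of seat between -0.003 and 0.003 m and angle between insert's own z axis and vertical below 0.04 rad and contact force between the fingers and insert below 0.1 N and value of joint drawer above 0.12 m), for 0.2 s.
3. every model stands upright on the insert, let go, with the drawer still out (x of model_ivory in the frame of seat between -0.08 and 0.08 m and y of model_ivory in the frame of seat between -0.085 and 0.085 m and z of model_ivory in the frame of seat between 0.002 and 0.011 m and angle between each of model_ivory, model_blue, model_pink, model_ivory_2's own z axis and vertical below 0.12 rad and x of model_blue in the frame of seat between -0.08 and 0.08 m and y of model_blue in the frame of seat between -0.085 and 0.085 m and z of model_blue in the frame of seat between 0.002 and 0.011 m and x of model_pink in the frame of seat between -0.08 and 0.08 m and y of model_pink in the frame of seat between -0.085 and 0.085 m and z of model_pink in the frame of seat between 0.002 and 0.011 m and x of model_ivory_2 in the frame of seat between -0.08 and 0.08 m and y of model_ivory_2 in the frame of seat between -0.085 and 0.085 m and z of model_ivory_2 in the frame of seat between 0.002 and 0.011 m and contact force between the fingers and model_ivory below 0.1 N and contact force between the fingers and model_blue below 0.1 N and contact force between the fingers and model_pink below 0.1 N and contact force between the fingers and model_ivory_2 below 0.1 N and value of joint drawer above 0.12 m), for 0.2 s.
At the end, for the whole second after the job is handed in: The drawer is shut to within 8 mm; the insert lies flat in its seat (within 6 mm along and 8 mm across the drawer, 3 mm in height, 0.04 rad tilt); every model present stands upright (within 0.12 rad) on the insert and at rest (value of joint drawer below 0.008 m and x of insert in the frame of seat between -0.006 and 0.006 m and y of insert in the frame of seat between -0.008 and 0.008 m and z of insert in the frame of seat between -0.003 and 0.003 m and angle between insert's own z axis and vertical below 0.04 rad and x of model_ivory in the frame of seat between -0.08 and 0.08 m and y of model_ivory in the frame of seat between -0.085 and 0.085 m and z of model_ivory in the frame of seat between 0.002 and 0.011 m and angle between each of model_ivory, model_blue, model_pink, model_ivory_2's own z axis and vertical below 0.12 rad and x of model_blue in the frame of seat between -0.08 and 0.08 m and y of model_blue in the frame of seat between -0.085 and 0.085 m and z of model_blue in the frame of seat between 0.002 and 0.011 m and x of model_pink in the frame of seat between -0.08 and 0.08 m and y of model_pink in the frame of seat between -0.085 and 0.085 m and z of model_pink in the frame of seat between 0.002 and 0.011 m and x of model_ivory_2 in the frame of seat between -0.08 and 0.08 m and y of model_ivory_2 in the frame of seat between -0.085 and 0.085 m and z of model_ivory_2 in the frame of seat between 0.002 and 0.011 m and linear speed of each of model_ivory, model_blue, model_pink, model_ivory_2 below 0.02 m/s); the robot touches nothing.
It fails at once if a bystander (tweezers, marker, chuck key) is moved more than 5 cm (distance of any of tweezers, marker_blue, chuck_key from where it was at the start of the episode above 0.05 m).
Of model_ivory, model_blue, model_pink, model_ivory_2 only 2 to 4 are there at a start; the rules pass over those that are not, and their reading is None.
At some moment in a run one of model_ivory, model_blue, model_pink, model_ivory_2 may be knocked a few centimetres aside while the robot is not near it.
It also fails if it takes over 210 s, if anything falls off the work surface, if the arm or the gripper's body presses on something with over 40 N, if the wrist force passes 120 N, or if a joint passes its speed limit or range.

## Working session

There is one attempt and no reset: what is moved stays moved. The work goes in short steps, Python scripts to look and compute and a tool call to move; the robot and the scene stay as the last step left them, time stands still between calls to the robot, and variables do not carry over. Pictures are saved under pics/ and viewed, at most 14 in all, crops included, and the job is handed in when it is done.

Besides the shell and the picture viewer there is one more tool, called after "Call:" as name(argument=value, ...) on one line, values as JSON. arm_command: Moves the arm, as the interface text tells. Its arguments: {"type":"object","properties":{"travel":{"type":"array","items":{"type":"array","items":{"type":"number"}}},"angular":{"type":"array","items":{"type":"array","items":{"type":"number"}}},"hand":{"type":"number"}},"required":["travel","angular"]}

```bash
ls; mkdir -p pics; cat > h.py <<'E'
import numpy as np, cv2
from scipy.spatial.transform import Rotation as R
from plant import sensors, optics, close_job, models
def shot(cam,name=None):
    s=sensors.state(); im=optics.read_camera(cam)
    if name: cv2.imwrite(f'pics/{name}.png',im[:,:,::-1])
    return s,im
def T_wc(cam,s):
    """camera -> world"""
    c=optics.calibration(cam); T=np.eye(4)
    if cam=='wrist':
        W=np.eye(4);W[:3,:3]=s['tool_rot'];W[:3,3]=s['tcp_pos'];return W@np.array(c['T_tool_cam'])
    Rm=cv2.Rodrigues(np.array(c['rvec'],float))[0]
    T[:3,:3]=Rm.T;T[:3,3]=-Rm.T@np.array(c['tvec'],float).ravel();return T
def world(cam,s,p): T=T_wc(cam,s);return T[:3,:3]@np.array(p)+T[:3,3]
def pix2world(cam,s,u,v,z):
    c=optics.calibration(cam);T=T_wc(cam,s)
    d=np.array([(u-c['cx'])/c['fx'],(v-c['cy'])/c['fy'],1.])
    if cam=='wrist':
        r=np.hypot(d[0],d[1]);d=np.array([d[0]/r*np.sin(r),d[1]/r*np.sin(r),np.cos(r)]) if r>1e-9 else np.array([0,0,1.])
    d=T[:3,:3]@d;o=T[:3,3];return o+d*(z-o[2])/d[2]
def mask_pts(cam,s,m,z):
    vs,us=np.nonzero(m);return np.array([pix2world(cam,s,u,v,z)[:2] for u,v in zip(us,vs)])
def rect(cam,s,m,z):
    """min-area rectangle of the mask projected on plane z: centre, size, angle deg"""
    P=mask_pts(cam,s,m,z).astype(np.float32)*1000
    return cv2.minAreaRect(P)
def delta(tgt,Rt=None,s=None):
    """tool-frame shift mm and turn deg to reach world tgt/rotation"""
    s=s or sensors.state();Rw=np.array(s['tool_rot'])
    sh=Rw.T@(np.array(tgt)-s['tcp_pos'])*1000
    rv=np.degrees(R.from_matrix(Rw.T@Rt).as_rotvec()) if Rt is not None else np.zeros(3)
    return sh.round(1),rv.round(1)
E
python3 - <<'E'
from h import *
s,_=shot('top','top0');s2,_=shot('scene','scene0')
np.set_printoptions(precision=4,suppress=True)
print(np.array(s['tool_rot']),s['tcp_pos'],s['width'])
for cam in('top','scene'):
    print(cam,T_wc(cam,s)[:3,3])
    for n in['handle','seat','insert','model_ivory','model_blue','model_pink','tweezers','marker_blue','chuck_key']:
        print(n,[(round(d['conf'],2),world(cam,s,d['position']).round(3).tolist()) for d in models.place_of(cam,n)])
E
```

```text
pics
[[-0.925   0.38   -0.0009]
 [ 0.38    0.925  -0.0017]
 [ 0.0002 -0.0019 -1.    ]] [0.2277 0.5545 0.2302] 0.0853662198500736
top [ 0.3288 -0.1564  1.4396]
handle [(0.73, [0.507, -0.392, 0.048])]
seat [(0.55, [0.619, -0.449, 0.014])]
insert [(0.61, [0.475, 0.303, 0.003])]
model_ivory [(0.6, [0.427, -0.147, -0.001]), (0.57, [0.516, -0.036, -0.001]), (0.35, [0.476, 0.303, 0.001])]
model_blue [(0.53, [0.517, -0.136, 0.001])]
model_pink [(0.72, [0.424, -0.027, 0.005]), (0.32, [0.48, 0.305, -0.0])]
tweezers [(0.49, [0.449, -0.591, 0.002]), (0.41, [0.427, -0.145, 0.002])]
marker_blue [(0.53, [0.406, -0.57, -0.0])]
chuck_key [(0.49, [0.41, 0.074, -0.002])]
scene [-0.1176 -0.972   1.234 ]
handle [(0.6, [0.501, -0.394, 0.049]), (0.45, [0.555, -0.424, 0.034]), (0.27, [0.516, -0.145, -0.001])]
seat [(0.59, [0.618, -0.455, 0.016])]
insert [(0.71, [0.478, 0.304, -0.005])]
model_ivory [(0.69, [0.514, -0.036, -0.004]), (0.51, [0.424, -0.151, -0.001])]
model_blue [(0.46, [0.519, -0.143, -0.003])]
model_pink [(0.53, [0.426, -0.035, -0.0]), (0.32, [0.48, 0.305, -0.006])]
tweezers [(0.56, [0.443, -0.596, 0.0])]
marker_blue [(0.52, [0.41, -0.572, -0.002])]
chuck_key [(0.39, [0.408, 0.062, -0.001])]
```

View pics/top0.png

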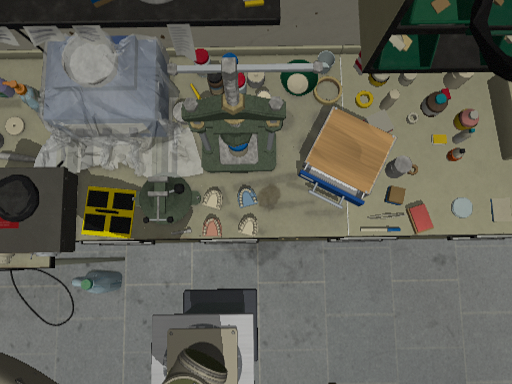

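View pics/scene0.png

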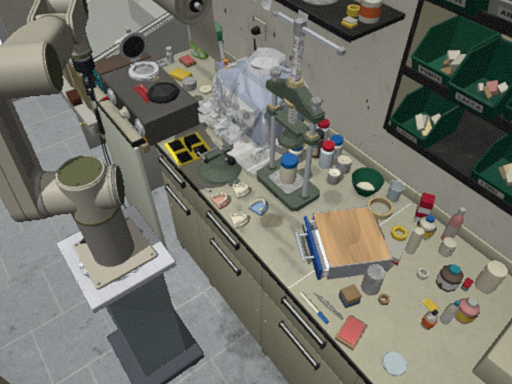

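```bash
python3 - <<'E'
from h import *
np.set_printoptions(precision=4,suppress=True)
s=sensors.state()
top=cv2.imread('pics/top0.png')
for n,z in[('insert',.006),('handle',.069),('model_ivory',.02),('model_blue',.02),('model_pink',.02)]:
    for d in models.outline_of('top',n):
        m=d['mask']; print(n,round(d['conf'],2),m.sum(),rect('top',s,m,z))
E
```

```text
Traceback (most recent call last):
  File "h.py", line 26, in rect
    P=mask_pts(cam,s,m,z).astype(np.float32)*1000
      ~~~~~~~~^^^^^^^^^^^
  File "h.py", line 23, in mask_pts
    vs,us=np.nonzero(m);return np.array([pix2world(cam,s,u,v,z)[:2] for u,v in zip(us,vs)])
                                         ~~~~~~~~~^^^^^^^^^^^^^
  File "h.py", line 17, in pix2world
    c=optics.calibration(cam);T=T_wc(cam,s)
                                ~~~~^^^^^^^
  File "h.py", line 10, in T_wc
    c=optics.calibration(cam); T=np.eye(4)
ValueError: time passes only in moves, steps and waits
```

```bash
python3 - <<'E'
t=open('h.py').read()
t=t.replace("def shot(","CAL={c:optics.calibration(c) for c in('top','scene','wrist')}\ndef shot(").replace("c=optics.calibration(cam)","c=CAL[cam]")
open('h.py','w').write(t)
E
python3 - <<'E'
from h import *
np.set_printoptions(precision=4,suppress=True)
s,im=shot('top')
for n,z in[('insert',.006),('handle',.069),('drawer',.069),('model_ivory',.016),('model_blue',.016),('model_pink',.016)]:
    for d in models.outline_of('top',n):
        if d['conf']>.4: print(n,round(d['conf'],2),d['mask'].sum(),np.round(np.hstack(rect('top',s,d['mask'],z)),1))
print(CAL['wrist'],np.array(CAL['top']['fx']))
E
```

```text
insert 0.62 2435 [480.4 304.5 166.1 162.6  84.8]
handle 0.88 1337 [ 531.7 -405.   221.3   84.9   63. ]
drawer 0.82 1253 [ 532.6 -404.5  219.7   82.    60.9]
model_ivory 0.61 315 [ 425.4 -144.8   60.8   60.7   89.1]
model_ivory 0.52 290 [515.8 -34.9  60.9  58.   73.9]
model_blue 0.74 317 [425.4 -29.8  61.1  57.5  89.2]
model_blue 0.55 284 [ 426.1 -147.9   57.4   56.6   75.2]
model_blue 0.54 289 [ 521.  -140.9   59.1   58.1   15.2]
model_pink 0.87 317 [425.4 -29.8  61.   57.5  89.2]
{'fx': 297.3186396354542, 'fy': 297.3186396354542, 'cx': 259.53397820242304, 'cy': 194.25082019942738, 'T_tool_cam': array([[ 0.0005, -0.9526, -0.3043,  0.0777],
       [ 1.    ,  0.0003,  0.0005,  0.0009],
       [-0.0004, -0.3043,  0.9526, -0.1425],
       [ 0.    ,  0.    ,  0.    ,  1.    ]])} 444.5862513087188
```

Call:
arm_command(travel=[[0,0,0],[0,0,0],[0,0,0],[0,0,0],[0,0,0]], angular=[[0,0,8],[0,0,8],[0,0,8],[0,0,8],[0,0,8]])

```text
t: 1.9
tcp_pos: [0.228, 0.555, 0.2313]
tool_rot: [[-0.459, 0.888, 0.0], [0.888, 0.459, -0.0], [-0.0, 0.0, -1.0]]
wrist_force: [-0.3, -0.4, 0.1]
width: 0.0855
grip_force: 0.0
```

Call:
arm_command(travel=[[0,0,0],[0,0,0],[0,0,0],[0,0,0],[0,0,0]], angular=[[0,0,8],[0,0,8],[0,0,8],[0,0,8],[0,0,8]])

```text
t: 2.4
tcp_pos: [0.228, 0.555, 0.2313]
tool_rot: [[0.219, 0.976, 0.0], [0.976, -0.219, 0.0], [0.0, -0.0, -1.0]]
wrist_force: [0.8, 0.1, 0.4]
width: 0.0853
grip_force: 0.0
```

Call:
arm_command(travel=[[0,0,0],[0,0,0],[-35,34.5,0],[-35,34.5,0],[-35,34.5,0]], angular=[[0,0,8],[0,0,8],[0,0,0],[0,0,0],[0,0,0]])

```text
t: 2.9
tcp_pos: [0.2693, 0.412, 0.2309]
tool_rot: [[0.474, 0.881, -0.0], [0.881, -0.474, -0.0], [-0.0, 0.0, -1.0]]
wrist_force: [1.6, -0.5, 1.6]
width: 0.0852
grip_force: 0.0
```

Call:
arm_command(travel=[[-35,34.5,0],[-35,34.5,0],[-35,34.5,0],[-35,34.5,0],[-35,34.5,0]], angular=[[0,0,0],[0,0,0],[0,0,0],[0,0,0],[0,0,0]])

```text
t: 3.4
tcp_pos: [0.3382, 0.1759, 0.2316]
tool_rot: [[0.474, 0.881, 0.001], [0.881, -0.474, 0.0], [0.001, 0.001, -1.0]]
wrist_force: [0.9, -0.3, 0.7]
width: 0.0856
grip_force: 0.0
```

Call:
arm_command(travel=[[-35,34.5,0],[-35,34.5,0],[-35,34.5,0],[-35,34.5,0],[-35,34.5,0]], angular=[[0,0,0],[0,0,0],[0,0,0],[0,0,0],[0,0,0]])

```text
t: 3.9
tcp_pos: [0.4071, -0.0606, 0.2318]
tool_rot: [[0.475, 0.88, 0.002], [0.88, -0.475, -0.0], [0.001, 0.002, -1.0]]
wrist_force: [0.7, -0.3, 0.7]
width: 0.0852
grip_force: 0.0
```

Call:
arm_command(travel=[[-35,34.5,15],[-35,34.5,15],[-35,34.5,15],[-35,34.5,15],[-35,34.5,15]], angular=[[0,0,0],[0,0,0],[0,0,0],[0,0,0],[0,0,0]])

```text
t: 4.4
tcp_pos: [0.474, -0.2901, 0.1578]
tool_rot: [[0.475, 0.88, 0.001], [0.88, -0.475, -0.0], [0.0, 0.001, -1.0]]
wrist_force: [0.6, 0.6, 0.0]
width: 0.0853
grip_force: 0.0
```

```bash
cat > hl.py <<'E'
from h import *
np.set_printoptions(precision=4,suppress=True)
s,im=shot('wrist','w1');print(s['tcp_pos'],np.array(s['tool_rot'])[:,1],s['t'],s['wrist_force'])
for n in('handle','seat'):print(n,[(round(d['conf'],2),world('wrist',s,d['position']).round(4)) for d in models.place_of('wrist',n)])
for d in models.outline_of('wrist','handle')[:1]:
    c=rect('wrist',s,d['mask'],.069);print(c)
E
python3 hl.py
```

```text
[ 0.474  -0.2901  0.1578] [ 0.88   -0.475   0.0006] 4.4 [0.6299 0.5635 0.0293]
handle [(0.66, array([ 0.5053, -0.3945,  0.0506]))]
seat []
((543.7586059570312, -380.02508544921875), (181.67010498046875, 82.94022369384766), 61.51625442504883)
```

Call:
arm_command(travel=[[-26,25,0],[-25,25.5,0],[-25.5,25.5,0],[0,0,30],[0,0,20]], angular=[[0,0,0],[0,0,0],[0,0,0],[0,0,0],[0,0,0]], hand=0.3)

```text
t: 5.1
tcp_pos: [0.5053, -0.3913, 0.1093]
tool_rot: [[0.474, 0.88, 0.002], [0.88, -0.474, -0.002], [-0.0, 0.003, -1.0]]
wrist_force: [-0.2, 0.3, -0.8]
width: 0.0255
grip_force: 0.0
```

```bash
sed -i "s/'w1'/'w2'/" hl.py; python3 hl.py
```

```text
[ 0.5053 -0.3913  0.1093] [ 0.8803 -0.4744  0.0027] 5.1 [-0.2443  0.2972 -0.8196]
handle [(0.74, array([ 0.5046, -0.3968,  0.0518]))]
seat []
((547.1939086914062, -380.3301086425781), (159.8963165283203, 76.30315399169922), 61.486080169677734)
```

View pics/w2.png

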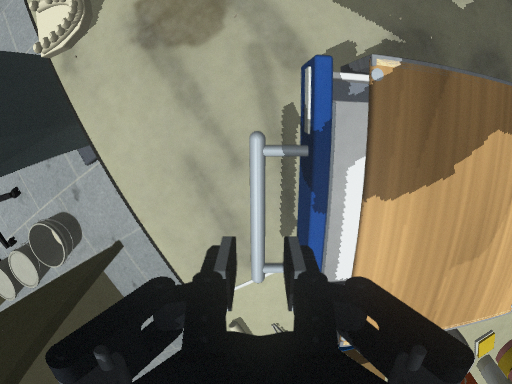

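Call:
arm_command(travel=[[0,0,30],[0,0,30],[0,0,19],[0,0,0],[0,0,0]], angular=[[0,0,0],[0,0,0],[0,0,0],[0,0,0],[0,0,0]])

```text
t: 5.8
tcp_pos: [0.5054, -0.3916, 0.0316]
tool_rot: [[0.474, 0.88, 0.002], [0.88, -0.474, -0.002], [-0.001, 0.002, -1.0]]
wrist_force: [0.6, 0.7, 0.3]
width: 0.0254
grip_force: 0.0
```

Call:
arm_command(travel=[[0,0,0],[0,0,0],[0,0,0],[0,0,0],[0,0,0]], angular=[[0,0,0],[0,0,0],[0,0,0],[0,0,0],[0,0,0]], hand=0)

```text
t: 6.3
tcp_pos: [0.5058, -0.3923, 0.0325]
tool_rot: [[0.474, 0.88, 0.003], [0.88, -0.474, -0.002], [-0.001, 0.004, -1.0]]
wrist_force: [-1.7, 2.4, 8.8]
width: 0.0088
grip_force: 58.6
```

Gripped the bar; pull out.

Call:
arm_command(travel=[[0,-15,0],[0,-25,0],[0,-25,0],[0,-25,0],[0,-25,0]], angular=[[0,0,0],[0,0,0],[0,0,0],[0,0,0],[0,0,0]])

```text
t: 6.8
tcp_pos: [0.4051, -0.3383, 0.0325]
tool_rot: [[0.474, 0.88, 0.006], [0.88, -0.474, -0.005], [-0.001, 0.007, -1.0]]
wrist_force: [4.6, -2.0, 7.4]
width: 0.0086
grip_force: 62.0
```

Call:
arm_command(travel=[[0,-25,0],[0,-20,0],[0,-15,0],[0,0,0],[0,0,0]], angular=[[0,0,0],[0,0,0],[0,0,0],[0,0,0],[0,0,0]])

```text
t: 7.3
tcp_pos: [0.3597, -0.3145, 0.0351]
tool_rot: [[0.475, 0.88, 0.021], [0.88, -0.475, -0.015], [-0.003, 0.025, -1.0]]
wrist_force: [36.6, -13.4, -15.7]
width: 0.0087
grip_force: 59.5
```

Call:
arm_command(travel=[[0,9,0],[0,0,0],[0,0,0]], angular=[[0,0,0],[0,0,0],[0,0,0]])

```text
t: 7.6
tcp_pos: [0.363, -0.3161, 0.0348]
tool_rot: [[0.474, 0.88, 0.009], [0.88, -0.474, -0.008], [-0.002, 0.012, -1.0]]
wrist_force: [4.6, 2.2, 18.5]
width: 0.0085
grip_force: 63.2
```

Call:
arm_command(travel=[[0,0,0],[0,0,0],[0,0,0],[0,0,0],[0,0,0]], angular=[[0,0,0],[0,0,0],[0,0,0],[0,0,0],[0,0,0]], hand=0.3)

```text
t: 8.1
tcp_pos: [0.3579, -0.3124, 0.0291]
tool_rot: [[0.475, 0.88, -0.0], [0.88, -0.475, 0.0], [0.0, -0.001, -1.0]]
wrist_force: [0.5, -0.3, 0.4]
width: 0.0256
grip_force: 0.0
```

Call:
arm_command(travel=[[0,0,-40],[0,0,-40],[0,0,-40],[0,0,-40],[0,0,0]], angular=[[0,0,0],[0,0,0],[0,0,0],[0,0,0],[0,0,0]])

```text
t: 8.6
tcp_pos: [0.3606, -0.3152, 0.196]
tool_rot: [[0.475, 0.88, 0.007], [0.88, -0.475, -0.008], [-0.003, 0.01, -1.0]]
wrist_force: [0.3, -1.4, 0.2]
width: 0.0256
grip_force: 0.0
```

```bash
cat > l3.py <<'E'
from h import *
np.set_printoptions(precision=4,suppress=True)
s,im=shot('wrist','w3');st,it=shot('top','top3')
print(s['tcp_pos'],np.array(s['tool_rot'])[:,1],s['t'],s['wrist_force'])
for c in('wrist','top'):
  for n in('handle','seat','lip'):print(c,n,[(round(d['conf'],2),world(c,s,d['position']).round(4)) for d in models.place_of(c,n)])
E
python3 l3.py
```

```text
[ 0.3606 -0.3152  0.196 ] [ 0.8801 -0.4746  0.0099] 8.6 [ 0.2927 -1.4271  0.1795]
wrist handle [(0.93, array([ 0.3635, -0.3174,  0.0482])), (0.56, array([ 0.4107, -0.3439,  0.0286]))]
wrist seat [(0.3, array([ 0.3612, -0.3185,  0.052 ]))]
wrist lip [(0.97, array([ 0.4129, -0.3442,  0.0301]))]
top handle []
top seat [(0.9, array([ 0.4746, -0.3716,  0.0146])), (0.57, array([ 0.4103, -0.3432,  0.0339])), (0.31, array([ 0.4261, -0.1474,  0.0013]))]
top lip [(0.66, array([ 0.4081, -0.3388,  0.0372]))]
```

View pics/w3.png

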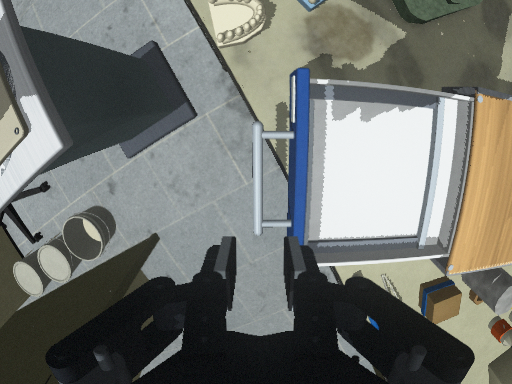

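Call:
arm_command(travel=[[0,0,-30],[0,0,-24],[0,0,0],[48,5,0],[48,5,0]], angular=[[0,0,-8],[0,0,-8],[0,0,-7.4],[0,0,0],[0,0,0]])

```text
t: 9.5
tcp_pos: [0.376, -0.2172, 0.2425]
tool_rot: [[0.089, 0.996, -0.001], [0.996, -0.089, 0.001], [0.001, -0.001, -1.0]]
wrist_force: [0.8, 0.3, 1.1]
width: 0.0259
grip_force: 0.0
```

Call:
arm_command(travel=[[48,5,0],[48,5,0],[48,5,0],[48,5,0],[48,5,0]], angular=[[0,0,0],[0,0,0],[0,0,0],[0,0,0],[0,0,0]])

```text
t: 10.0
tcp_pos: [0.4217, 0.0212, 0.2428]
tool_rot: [[0.086, 0.996, -0.0], [0.996, -0.086, -0.0], [-0.0, -0.0, -1.0]]
wrist_force: [0.3, 0.0, 0.1]
width: 0.0256
grip_force: 0.0
```

Call:
arm_command(travel=[[48,5,0],[48,5,0],[48,5,0],[48,5,0],[48,5,0]], angular=[[0,0,0],[0,0,0],[0,0,0],[0,0,0],[0,0,0]])

```text
t: 10.5
tcp_pos: [0.4672, 0.2583, 0.2425]
tool_rot: [[0.086, 0.996, -0.001], [0.996, -0.086, -0.001], [-0.001, -0.001, -1.0]]
wrist_force: [0.4, -1.0, 0.5]
width: 0.0258
grip_force: 0.0
```

Call:
arm_command(travel=[[40,0,0],[0,0,0],[0,0,0]], angular=[[0,0,0],[0,0,0],[0,0,0]])

```text
t: 10.8
tcp_pos: [0.4703, 0.2966, 0.242]
tool_rot: [[0.084, 0.996, -0.002], [0.996, -0.084, -0.001], [-0.002, -0.002, -1.0]]
wrist_force: [1.0, -1.8, 0.0]
width: 0.0255
grip_force: 0.0
```

```bash
cat > l4.py <<'E'
from h import *
np.set_printoptions(precision=4,suppress=True)
s,im=shot('wrist','w4')
print(s['tcp_pos'],np.array(s['tool_rot'])[:,1],s['t'],s['wrist_force'])
c='wrist'
for n in('insert',):print(c,n,[(round(d['conf'],2),world(c,s,d['position']).round(4)) for d in models.place_of(c,n)])
for d in models.outline_of(c,'insert')[:1]: print(rect(c,s,d['mask'],.006))
E
python3 l4.py
```

```text
[0.4703 0.2966 0.242 ] [ 0.9965 -0.0839 -0.0019] 10.8 [ 0.9659 -1.7934  0.0334]
wrist insert [(0.68, array([0.4795, 0.3048, 0.0031]))]
((477.1405944824219, 303.9853515625), (161.01072692871094, 159.30712890625), 83.56101989746094)
```

View pics/w4.png

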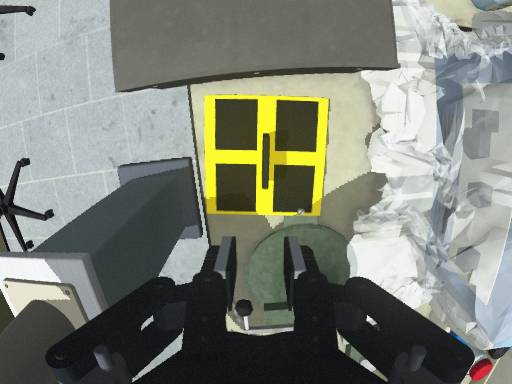

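Call:
arm_command(travel=[[8,7,0],[0,0,45],[0,0,45],[0,0,40],[0,0,0]], angular=[[0,0,1.2],[0,0,0],[0,0,0],[0,0,0],[0,0,0]])

```text
t: 11.45
tcp_pos: [0.4748, 0.3007, 0.1067]
tool_rot: [[0.109, 0.994, -0.01], [0.994, -0.109, -0.005], [-0.006, -0.009, -1.0]]
wrist_force: [-0.3, -0.5, -1.4]
width: 0.0258
grip_force: 0.0
```

```bash
sed -i "s/'w4'/'w5'/" l4.py; python3 l4.py
```

```text
[0.4748 0.3007 0.1067] [ 0.994  -0.109  -0.0094] 11.45 [-0.2841 -0.5019 -1.4186]
wrist insert [(0.72, array([0.4827, 0.3044, 0.0023]))]
((477.7131652832031, 304.59710693359375), (160.09690856933594, 158.60171508789062), 84.44059753417969)
```

View pics/w5.png

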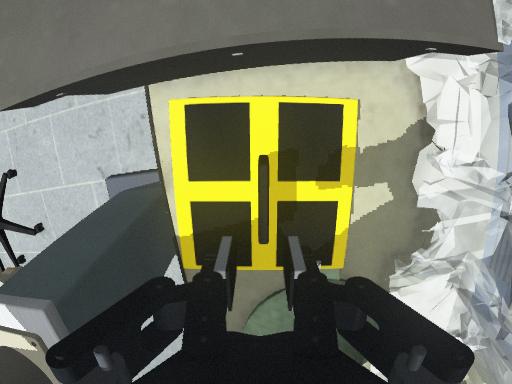

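Call:
arm_command(travel=[[0,0,20],[0,0,20],[0,0,10],[0,0,0],[0,0,0]], angular=[[0,0,-0.6],[0,0,0],[0,0,0],[0,0,0],[0,0,0]])

```text
t: 12.1
tcp_pos: [0.4798, 0.304, 0.0653]
tool_rot: [[0.097, 0.995, 0.002], [0.995, -0.097, 0.001], [0.001, 0.002, -1.0]]
wrist_force: [0.3, -0.4, 0.4]
width: 0.026
grip_force: 0.0
```

```bash
python3 - <<'E'
from h import *
s=sensors.state();print(s['tcp_pos'],np.array(s['tool_rot']).round(4),s['joint_pos'])
a=np.radians(-5.8);Rt=np.array([[-np.sin(a),np.cos(a),0],[np.cos(a),np.sin(a),0],[0,0,-1]])
print(delta([.478,.3043,.012],Rt))
E
```

```text
[0.47979358 0.30397663 0.0652542 ] [[ 0.0966  0.9953  0.0022]
 [ 0.9953 -0.0966  0.0011]
 [ 0.0013  0.0021 -1.    ]] [4.74461673e-01 1.84390211e-01 1.74296354e+00 1.97066318e-06
 1.21175980e+00 5.71236889e-01]
(array([ 0.1, -1.9, 53.3]), array([ 0.1, -0.1,  0.3]))
```

Call:
arm_command(travel=[[0,-2,20],[0,0,20],[0,0,13],[0,0,0],[0,0,0]], angular=[[0,0,0],[0,0,0],[0,0,0],[0,0,0],[0,0,0]])

```text
t: 12.6
tcp_pos: [0.4771, 0.3039, 0.0112]
tool_rot: [[0.096, 0.995, 0.001], [0.995, -0.096, 0.0], [0.0, 0.001, -1.0]]
wrist_force: [-0.1, 0.1, 0.4]
width: 0.0257
grip_force: 0.0
```

Call:
arm_command(travel=[[0,0,0],[0,0,0],[0,0,0],[0,0,0],[0,0,0]], angular=[[0,0,0],[0,0,0],[0,0,0],[0,0,0],[0,0,0]], hand=0)

```text
t: 13.1
tcp_pos: [0.4779, 0.3042, 0.0119]
tool_rot: [[0.096, 0.995, 0.002], [0.995, -0.096, 0.001], [0.001, 0.002, -1.0]]
wrist_force: [-0.1, -0.5, 5.9]
width: 0.0069
grip_force: 59.5
```

Call:
arm_command(travel=[[0,0,0],[0,0,0]], angular=[[0,0,0],[0,0,0]])

```text
t: 13.3
tcp_pos: [0.4779, 0.3042, 0.0119]
tool_rot: [[0.096, 0.995, 0.002], [0.995, -0.096, 0.001], [0.001, 0.002, -1.0]]
wrist_force: [-0.0, 0.0, 6.6]
width: 0.0069
grip_force: 59.5
```

Call:
arm_command(travel=[[0,0,-20],[0,0,-40],[0,0,-50],[0,0,-50],[0,0,-50]], angular=[[0,0,0],[0,0,0],[0,0,0],[0,0,0],[0,0,0]])

```text
t: 13.8
tcp_pos: [0.476, 0.3033, 0.2221]
tool_rot: [[0.096, 0.995, -0.0], [0.995, -0.096, -0.0], [-0.0, -0.0, -1.0]]
wrist_force: [1.3, 1.2, -1.7]
width: 0.0071
grip_force: 58.7
```

Call:
arm_command(travel=[[0,0,-40],[0,0,0],[0,0,0]], angular=[[0,0,0],[0,0,0],[0,0,0]])

```text
t: 14.1
tcp_pos: [0.4771, 0.3039, 0.2616]
tool_rot: [[0.096, 0.995, 0.002], [0.995, -0.096, 0.001], [0.001, 0.002, -1.0]]
wrist_force: [0.4, 0.0, -2.7]
width: 0.007
grip_force: 58.9
```

```bash
python3 - <<'E'
import cv2
im=cv2.imread('pics/w3.png')[60:280,280:480];cv2.imwrite('pics/w3c.png',cv2.resize(im,None,fx=2.7,fy=2.7,interpolation=cv2.INTER_CUBIC))
E
```

```text
(no output)
```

View pics/w3c.png

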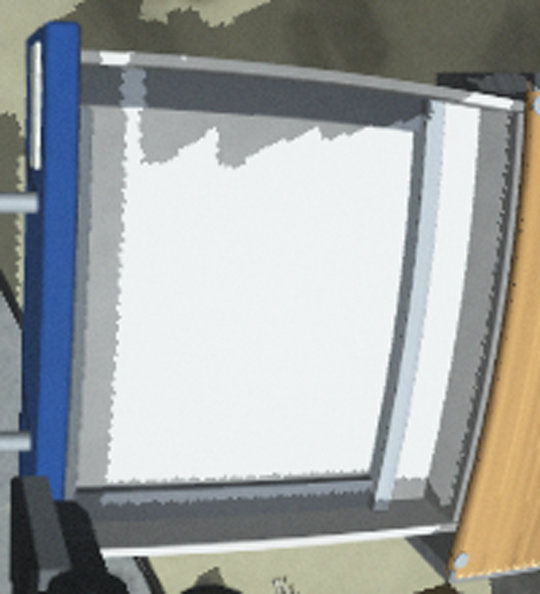

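```bash
cat > seat.py <<'E'
from h import *
np.set_printoptions(precision=2,suppress=True)
M=np.array([[.4750,.8801,.007],[.88,-.4746,-.008],[-.003,.0099,-1]]);U,_,V=np.linalg.svd(M);M=U@V
s=dict(tcp_pos=np.array([.3606,-.3152,.196]),tool_rot=M)
a=np.radians(-28.3);ex=np.array([np.cos(a),np.sin(a)]);ey=np.array([-np.sin(a),np.cos(a)]);O=np.array([.4757,-.3770])
def S(cx,cy,z):
    p=pix2world('wrist',s,280+cx/2.7-.3,60+cy/2.7-.3,z)[:2]-O;return np.array([p@ex,p@ey])*1000
for n,z,P in[('front x-81.5',.069,[(80,30),(79,200),(74,350),(68,480)]),('stop x81.5',.030,[(427,125),(405,320),(377,495)]),
 ('strip y-83',.018,[(110,483),(250,478),(365,472)]),('strip y+83',.024,[(95,107),(250,116),(415,130)]),('lip?-71.5',.038,[(130,107),(122,300),(107,475)])]:
    print(n,[S(x,y,z) for x,y in P])
im=cv2.imread('pics/w3.png').astype(int);b=(im[:,:,0]>im[:,:,2]*2)&(im[:,:,0]>80)
L=[]
for v in range(75,225,10):
    us=np.nonzero(b[v,280:330])[0]
    if len(us): L.append(pix2world('wrist',s,280+us.max()+.5,v,.069)[:2])
L=np.array(L);vx,vy,_,_=cv2.fitLine(L.astype(np.float32),cv2.DIST_HUBER,0,.01,.01).ravel();print('front yaw',np.degrees(np.arctan2(vy,vx))%180-90,((L-O)@ex).mean()*1000)
E
python3 seat.py
```

```text
front x-81.5 [array([-84.29, 107.95]), array([-83.63,  50.09]), array([-83.35,  -3.07]), array([-82.79, -54.16])]
stop x81.5 [array([79.34, 86.83]), array([77.93, -0.76]), array([ 80.37, -88.18])]
strip y-83 [array([-54.06, -81.36]), array([ 14.36, -81.3 ]), array([ 78.17, -81.28])]
strip y+83 [array([-70.07,  82.43]), array([-4.86, 82.56]), array([76.92, 84.04])]
lip?-71.5 [array([-59.33,  82.86]), array([-59.49,   7.91]), array([-60.53, -67.53])]
front yaw -28.274937 -84.49521209397717
```

Call:
arm_command(travel=[[-45,-20,0],[-45,-20,0],[0,0,0],[0,0,0],[0,0,0]], angular=[[0,0,0],[0,0,0],[0,0,7.6],[0,0,7.6],[0,0,7.6]])

```text
t: 14.6
tcp_pos: [0.4268, 0.217, 0.2576]
tool_rot: [[0.48, 0.877, -0.004], [0.877, -0.48, -0.001], [-0.003, -0.003, -1.0]]
wrist_force: [-0.6, 0.3, -1.2]
width: 0.0075
grip_force: 58.9
```

Call:
arm_command(travel=[[-41.5,26.5,0],[-41.5,26.5,0],[-41.5,26.5,0],[-41.5,26.5,0],[-41.5,26.5,0]], angular=[[0,0,0],[0,0,0],[0,0,0],[0,0,0],[0,0,0]])

```text
t: 15.1
tcp_pos: [0.4448, -0.0292, 0.2578]
tool_rot: [[0.474, 0.88, -0.004], [0.88, -0.474, 0.001], [-0.001, -0.004, -1.0]]
wrist_force: [1.6, 0.0, -1.1]
width: 0.0071
grip_force: 59.0
```

Call:
arm_command(travel=[[-41.5,26.5,0],[-41.5,26.5,0],[-41.5,26.5,0],[-41.5,26.5,0],[-41.5,26.5,0]], angular=[[0,0,0],[0,0,0],[0,0,0],[0,0,0],[0,0,0]])

```text
t: 15.6
tcp_pos: [0.4631, -0.2746, 0.2575]
tool_rot: [[0.475, 0.88, -0.003], [0.88, -0.475, 0.003], [0.001, -0.004, -1.0]]
wrist_force: [1.3, 0.9, -1.3]
width: 0.0071
grip_force: 59.0
```

Call:
arm_command(travel=[[-41.5,26.5,0],[-40,26,0],[0,0,0],[0,0,0],[0,0,0]], angular=[[0,0,0],[0,0,0],[-6,0,0],[-6,0,0],[-6,0,0]])

```text
t: 16.1
tcp_pos: [0.4711, -0.3698, 0.2557]
tool_rot: [[0.476, 0.837, 0.27], [0.88, -0.453, -0.144], [0.002, 0.306, -0.952]]
wrist_force: [-0.9, 0.2, -1.3]
width: 0.0073
grip_force: 59.2
```

```bash
cat > ins.py <<'E'
from h import *
import sys
np.set_printoptions(precision=4,suppress=True)
O=np.array([.4743,-.3752,.018]);a=np.radians(-28.3)
ex=np.array([np.cos(a),np.sin(a),0]);ey=np.array([-np.sin(a),np.cos(a),0]);ez=np.array([0,0,1.]);F=np.c_[ex,ey,ez]
def pose(front,th,y=0):
    """TCP pose with front bottom edge at (x,z) mm in seat frame, tilt th deg"""
    t=np.radians(th);bx=np.array([np.cos(t),0,np.sin(t)]);bz=np.array([-np.sin(t),0,np.cos(t)])
    p=np.array([front[0],y,front[1]])+79*bx+11.9*bz
    return O+F@p/1000, np.c_[ey,F@bx,-F@bz]
def now():
    s=sensors.state();Rw=np.array(s['tool_rot']);p=F.T@(np.array(s['tcp_pos'])-O)*1000
    bz=-F.T@Rw[:,2];bx=F.T@Rw[:,1];o=p-11.9*bz
    print('t',s['t'],'F',F.T@s['wrist_force'],'origin',o,'front',o-79*bx,'rear',o+79*bx,'tilt',np.degrees(np.arcsin(bx[2])),'yawerr',np.degrees(np.arctan2(bx[1],bx[0])),'rollx',np.degrees(np.arcsin((F.T@Rw[:,0])[2])))
    return s
if __name__=='__main__':
    s=now()
    for k in range(1,len(sys.argv)-1,3):
        f=float(sys.argv[k]),float(sys.argv[k+1]);print(f,sys.argv[k+2],delta(*pose(f,float(sys.argv[k+2])),s))
E
python3 ins.py -66 60 18 -66 3 18
```

```text
t 16.1 F [-0.8563 -0.2386 -1.2587] origin [ -1.6911   3.2686 226.3736] front [-76.8919   3.4477 202.17  ] rear [ 73.5097   3.0895 250.5772] tilt 17.840880497043987 yawerr -0.1364292338691064 rollx 0.11198077036275927
(-66.0, 60.0) 18 (array([ -3.5, -33.2, 138.4]), array([-0.2, -0.1, -0.1]))
(-66.0, 3.0) 18 (array([ -3.6, -50.7, 192.7]), array([-0.2, -0.1, -0.1]))
```

Call:
arm_command(travel=[[-3.5,-9.2,40],[0,-12,49],[0,-12,49],[0,0,0],[0,0,0]], angular=[[0,0,0],[0,0,0],[0,0,0],[0,0,0],[0,0,0]])

```text
t: 16.6
tcp_pos: [0.4784, -0.3765, 0.1169]
tool_rot: [[0.475, 0.838, 0.268], [0.88, -0.453, -0.142], [0.002, 0.304, -0.953]]
wrist_force: [0.3, -0.1, -0.7]
width: 0.0073
grip_force: 59.3
```

```bash
python3 ins.py -66 30 18 -66 3 18; python3 -c "
from h import *
shot('wrist','w6')"
```

```text
t 16.6 F [ 0.3331  0.0873 -0.6844] origin [ 7.8202  0.8537 87.5207] front [-67.4526   0.9481  63.5416] rear [ 83.0931   0.7593 111.4997] tilt 17.66985835265229 yawerr -0.0718299714980467 rollx 0.10957959613065113
(-66.0, 30.0) 18 (array([-0.9, -8.9, 31.9]), array([-0.3, -0.1, -0.1]))
(-66.0, 3.0) 18 (array([ -0.9, -17.1,  57.7]), array([-0.3, -0.1, -0.1]))
```

View pics/w6.png

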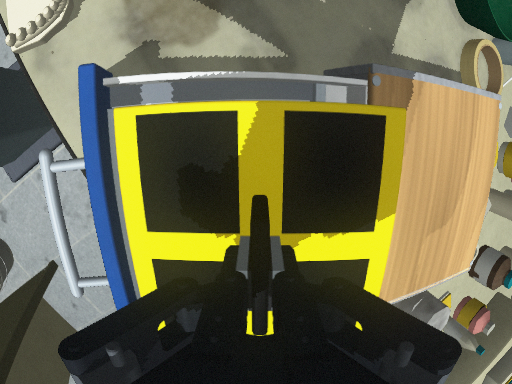

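```bash
python3 - <<'E'
from h import *
s=dict(tcp_pos=np.zeros(3),tool_rot=np.eye(3))
for u,v in[(113,109),(240,102),(283,102),(406,108)]: print((pix2world('wrist',s,u,v,.0059)*1000).round(1))
E
```

```text
[ 79.2 -78.3   5.9]
[79.1 -9.6  5.9]
[79.1 11.6  5.9]
[79.8 78.3  5.9]
```

Call:
arm_command(travel=[[0,-3,15],[0,-3,15],[0,0,0],[0,0,0],[0,0,0]], angular=[[0,0,0],[0,0,0],[0,0,0],[0,0,0],[0,0,0]])

```text
t: 17.15
tcp_pos: [0.4843, -0.381, 0.0921]
tool_rot: [[0.475, 0.836, 0.274], [0.88, -0.451, -0.149], [-0.001, 0.312, -0.95]]
wrist_force: [0.6, 0.5, -1.4]
width: 0.007
grip_force: 59.2
```

```bash
python3 ins.py -64 4 18
```

```text
t 17.15 F [ 0.266   0.7491 -1.3615] origin [15.2192 -0.3583 62.7639] front [-59.8265  -0.3406  38.0833] rear [90.265  -0.3759 87.4445] tilt 18.2046925312256 yawerr -0.013472112356645352 rollx -0.06180105358297396
(-64.0, 4.0) 18 (array([  0.4, -14.6,  31.4]), array([ 0.2,  0.1, -0. ]))
```

Call:
arm_command(travel=[[0.5,-8,12],[0,-6.5,10],[0,0,9],[0,0,0],[0,0,0]], angular=[[0,0,0],[0,0,0],[0,0,0],[0,0,0],[0,0,0]])

```text
t: 17.65
tcp_pos: [0.4794, -0.3772, 0.0546]
tool_rot: [[0.475, 0.837, 0.271], [0.88, -0.452, -0.146], [0.0, 0.308, -0.951]]
wrist_force: [-0.1, -0.3, -1.1]
width: 0.0071
grip_force: 59.4
```

```bash
python3 ins.py -79 2.5 18
```

```text
t 17.65 F [ 0.0597 -0.3422 -1.1072] origin [ 9.1231  0.6966 25.2684] front [-66.0354   0.7507   0.9336] rear [84.2817  0.6425 49.6032] tilt 17.94089182986833 yawerr -0.041245891448141926 rollx 0.017459173807656953
(-79.0, 2.5) 18 (array([ -0.7, -11.9,  -5.6]), array([-0.1, -0. , -0. ]))
```

Call:
arm_command(travel=[[0,-4,-1.8],[0,-4,-1.8],[0,-4,-1.5],[0,0,0],[0,0,0]], angular=[[0,0,0],[0,0,0],[0,0,0],[0,0,0],[0,0,0]])

```text
t: 18.15
tcp_pos: [0.4681, -0.3713, 0.0567]
tool_rot: [[0.475, 0.837, 0.272], [0.88, -0.451, -0.147], [-0.0, 0.309, -0.951]]
wrist_force: [0.0, 0.9, -1.9]
width: 0.0073
grip_force: 59.4
```

```bash
python3 ins.py -80.5 2 18
```

```text
t 18.15 F [-0.4215  0.795  -1.9229] origin [-3.6389  0.5363 27.3724] front [-78.7648   0.5923   2.9371] rear [71.4871  0.4803 51.8078] tilt 18.017525463731886 yawerr -0.042692631951600515 rollx -0.006013812063359344
(-80.5, 2.0) 18 (array([-0.5, -1.9,  0.4]), array([ 0.,  0., -0.]))
```

Call:
arm_command(travel=[[0,-1,0],[0,-1,0],[0,-0.5,0.5],[0,0,0],[0,0,0]], angular=[[0,0,0],[0,0,0],[0,0,0],[0,0,0],[0,0,0]])

```text
t: 18.65
tcp_pos: [0.4666, -0.3705, 0.0557]
tool_rot: [[0.475, 0.837, 0.273], [0.88, -0.451, -0.147], [-0.0, 0.31, -0.951]]
wrist_force: [2.0, -1.4, -0.6]
width: 0.007
grip_force: 59.5
```

```bash
python3 ins.py -80.0 1.5 12 -80 1.5 6 -80 1.5 1
```

```text
t 18.65 F [ 2.4155 -0.2477 -0.5787] origin [-5.2889  0.4765 26.3585] front [-80.3992   0.5078   1.8751] rear [69.8215  0.4452 50.8419] tilt 18.054166497901523 yawerr -0.02387350604323752 rollx -0.02039992675663437
(-80.0, 1.5) 12 (array([-0.5,  1.1,  8.9]), array([ 6.1,  0. , -0. ]))
(-80.0, 1.5) 6 (array([-0.5,  1. , 17.2]), array([12.1,  0. , -0. ]))
(-80.0, 1.5) 1 (array([-0.5,  0.3, 24.2]), array([17.1,  0. , -0. ]))
```

Call:
arm_command(travel=[[0,0.5,4.1],[0,0.5,4.1],[0,0.5,4.1],[0,0.5,4.1],[0,0,0]], angular=[[3,0,0],[3,0,0],[3,0,0],[3,0,0],[0,0,0]])

```text
t: 19.15
tcp_pos: [0.4714, -0.3728, 0.0389]
tool_rot: [[0.474, 0.876, 0.09], [0.88, -0.472, -0.048], [0.0, 0.102, -0.995]]
wrist_force: [0.1, 0.5, -1.3]
width: 0.0071
grip_force: 59.5
```

```bash
python3 ins.py -80.0 1 3 -80 1 0 -79.5 0 0
```

```text
t 19.15 F [-0.1907  0.4718 -1.3462] origin [-2.4892  0.7271  9.0164] front [-81.0777   0.7522   0.9635] rear [76.0993  0.702  17.0692] tilt 5.850603894237429 yawerr -0.018294963097271248 rollx 0.017415243033004856
(-80.0, 1.0) 3 (array([-0.7,  1.6,  4. ]), array([ 2.9, -0. , -0. ]))
(-80.0, 1.0) 0 (array([-0.7,  1.9,  8.2]), array([ 5.9, -0. , -0. ]))
(-79.5, 0.0) 0 (array([-0.7,  2.3,  9.2]), array([ 5.9, -0. , -0. ]))
```

Call:
arm_command(travel=[[0,1.2,4],[0,0.8,4],[0,0.3,1],[0,0,0],[0,0,0]], angular=[[2.9,0,0],[2.9,0,0],[0,0,0],[0,0,0],[0,0,0]])

```text
t: 19.65
tcp_pos: [0.4734, -0.3739, 0.0308]
tool_rot: [[0.475, 0.88, 0.004], [0.88, -0.475, -0.002], [0.0, 0.004, -1.0]]
wrist_force: [0.4, 0.7, -0.8]
width: 0.0072
grip_force: 59.5
```

```bash
python3 ins.py -79.5 0 0
```

```text
t 19.65 F [ 0.0378  0.7998 -0.7999] origin [-1.3175  0.6912  0.8845] front [-80.3168   0.7407   0.5557] rear [77.6818  0.6417  1.2134] tilt 0.23849614126315102 yawerr -0.0358906631241042 rollx 0.014684914339491187
(-79.5, 0.0) 0 (array([-0.7,  0.9,  0.9]), array([ 0.2, -0. , -0. ]))
```

Call:
arm_command(travel=[[0,0,1],[0,0,0.5],[0,0,0]], angular=[[0.2,0,0],[0,0,0],[0,0,0]])

```text
t: 19.95
tcp_pos: [0.4739, -0.3744, 0.0299]
tool_rot: [[0.475, 0.88, 0.0], [0.88, -0.475, -0.0], [-0.0, 0.001, -1.0]]
wrist_force: [-0.7, 0.1, 2.2]
width: 0.0074
grip_force: 59.9
```

Call:
arm_command(travel=[[0,0,0],[0,0,0],[0,0,0],[0,0,0],[0,0,0]], angular=[[0,0,0],[0,0,0],[0,0,0],[0,0,0],[0,0,0]], hand=0.3)

```text
t: 20.45
tcp_pos: [0.4739, -0.3743, 0.0295]
tool_rot: [[0.475, 0.88, -0.0], [0.88, -0.475, -0.0], [-0.0, -0.0, -1.0]]
wrist_force: [-0.0, 0.0, 0.5]
width: 0.0257
grip_force: 0.0
```

Call:
arm_command(travel=[[0,0,-20],[0,0,-50],[-10,0,-50],[-20,0,-50],[0,0,0]], angular=[[0,0,0],[0,0,0],[0,0,0],[0,0,0],[0,0,0]])

```text
t: 20.95
tcp_pos: [0.4627, -0.4041, 0.2045]
tool_rot: [[0.476, 0.88, 0.009], [0.88, -0.476, -0.011], [-0.005, 0.014, -1.0]]
wrist_force: [-0.3, -0.5, 0.3]
width: 0.0259
grip_force: 0.0
```

```bash
cat > l7.py <<'E'
from ins import *
s,im=shot('wrist','w7');st,it=shot('top','top7')
print(s['t'],s['tcp_pos'])
for c in('wrist','top'):
  for n in('insert','seat','model_ivory','model_blue','model_pink'):
    print(c,n,[(round(d['conf'],2),world(c,s,d['position']).round(4),F.T@(world(c,s,d['position'])-O)*1000) for d in models.place_of(c,n) if d['conf']>.4])
for d in models.outline_of('wrist','insert')[:1]: print(rect('wrist',s,d['mask'],.024))
E
python3 l7.py
```

```text
20.95 [ 0.4627 -0.4041  0.2045]
wrist insert [(0.85, array([ 0.4803, -0.3731,  0.0185]), array([4.3252, 4.7217, 0.4571]))]
wrist seat []
wrist model_ivory [(0.82, array([ 0.4257, -0.1517, -0.0006]), array([-148.7936,  173.7533,  -18.557 ]))]
wrist model_blue []
wrist model_pink []
top insert [(0.68, array([ 0.4736, -0.374 ,  0.0172]), array([-1.2192,  0.6958, -0.7787]))]
top seat []
top model_ivory [(0.65, array([ 0.5158, -0.0368, -0.0008]), array([-123.8537,  317.5988,  -18.8069]))]
top model_blue [(0.5, array([ 0.5185, -0.1418, -0.001 ]), array([-71.779 , 226.4431, -19.0078]))]
top model_pink [(0.72, array([ 0.4111, -0.341 ,  0.0337]), array([-71.8613,   0.1018,  15.6878])), (0.62, array([ 0.4243, -0.0242,  0.004 ]), array([-210.4523,  285.2897,  -14.0053]))]
((476.39471435546875, -375.5339050292969), (159.63104248046875, 153.6405487060547), 61.66971969604492)
```

View pics/w7.png

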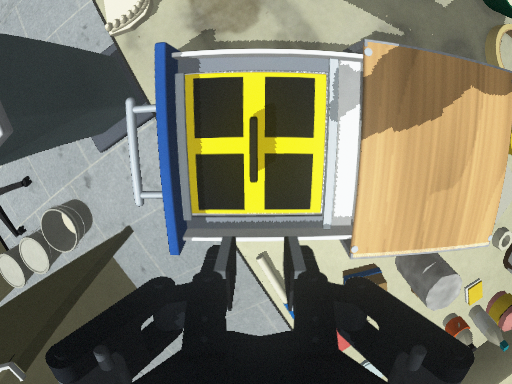

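Call:
arm_command(travel=[[0,0,-20],[0,0,-20],[0,0,0],[0,0,0],[0,0,0]], angular=[[0,0,7.7],[0,0,7.7],[0,0,7.7],[0,0,7.7],[0,0,7.7]], hand=0.88)

```text
t: 22.1
tcp_pos: [0.4606, -0.3994, 0.2353]
tool_rot: [[0.922, 0.388, 0.0], [0.388, -0.922, -0.0], [0.0, 0.001, -1.0]]
wrist_force: [-0.0, -0.3, -0.8]
width: 0.0754
grip_force: 0.0
```

Call:
arm_command(travel=[[0,0,0],[0,0,0],[0,0,0],[-5,-45,0],[-5,-45,0]], angular=[[0,0,7.7],[0,0,7.7],[0,0,7.7],[0,0,0],[0,0,0]])

```text
t: 22.6
tcp_pos: [0.4498, -0.3088, 0.2341]
tool_rot: [[1.0, -0.001, -0.001], [-0.001, -1.0, 0.001], [-0.001, -0.001, -1.0]]
wrist_force: [0.5, 0.2, -0.2]
width: 0.0753
grip_force: 0.0
```

Call:
arm_command(travel=[[-5,-45,0],[-5,-45,0],[-5,-45,0],[-5,-45,0],[-3,-44,0]], angular=[[0,0,0],[0,0,0],[0,0,0],[0,0,0],[0,0,0]])

```text
t: 23.1
tcp_pos: [0.4266, -0.0837, 0.2352]
tool_rot: [[1.0, 0.001, 0.001], [0.001, -1.0, -0.0], [0.001, 0.0, -1.0]]
wrist_force: [1.1, 0.7, 0.0]
width: 0.0753
grip_force: 0.0
```

Call:
arm_command(travel=[[0,0,0],[0,0,0],[0,0,0]], angular=[[0,0,0],[0,0,0],[0,0,0]])

```text
t: 23.4
tcp_pos: [0.4272, -0.086, 0.2351]
tool_rot: [[1.0, 0.001, 0.0], [0.001, -1.0, -0.001], [0.0, 0.001, -1.0]]
wrist_force: [-0.1, -0.7, -0.0]
width: 0.0751
grip_force: 0.0
```

```bash
cat > m.py <<'E'
from ins import *
import sys
def look(name):
    s,im=shot('wrist',name);print('t',s['t'],s['tcp_pos'],'yaw_y',np.degrees(np.arctan2(s['tool_rot'][1][1],s['tool_rot'][0][1])))
    for n in('model_ivory','model_blue','model_pink'):
        for d in models.place_of('wrist',n):
            if d['conf']>.4: print(n,round(d['conf'],2),world('wrist',s,d['position']).round(4))
        for d in models.outline_of('wrist',n):
            if d['conf']>.4:
                c,sz,an=rect('wrist',s,d['mask'],.010);print('   mask',round(d['conf'],2),np.round(c,1),np.round(sz,1),round(an,1))
    return s
if __name__=='__main__': look(sys.argv[1])
E
python3 m.py w8
```

```text
t 23.4 [ 0.4272 -0.086   0.2351] yaw_y -89.95024519741897
model_ivory 0.84 [ 0.4273 -0.1513 -0.0034]
model_ivory 0.56 [ 0.5161 -0.0373 -0.0017]
   mask 0.75 [515.6 -35.5] [64.4 59. ] 74.9
   mask 0.74 [ 424.8 -150.9] [65.4 61.7] 72.5
   mask 0.66 [422.4 -30.4] [61.7 63. ] 0.0
model_blue 0.87 [ 0.5237 -0.143  -0.0001]
   mask 0.84 [ 519.7 -142.4] [58.8 63.3] 14.7
model_pink 0.8 [ 0.4248 -0.0326 -0.0042]
   mask 0.78 [422.2 -30.2] [63.2 62.1] 89.2
```

View pics/w8.png

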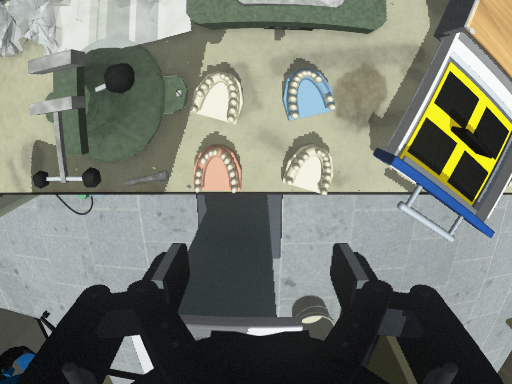

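Call:
arm_command(travel=[[-1,32,0],[0,32,0],[0,0,30],[0,0,40],[0,0,40]], angular=[[0,0,0],[0,0,0],[0,0,5.8],[0,0,5.8],[0,0,5.9]])

```text
t: 24.25
tcp_pos: [0.4265, -0.1502, 0.1242]
tool_rot: [[0.952, -0.305, 0.002], [-0.305, -0.952, -0.001], [0.002, 0.0, -1.0]]
wrist_force: [0.8, -0.1, -0.4]
width: 0.0751
grip_force: 0.0
```

Call:
arm_command(travel=[[0,0,40],[0,0,20],[0,0,0],[0,0,0]], angular=[[0,0,0],[0,0,0],[0,0,0],[0,0,0]])

```text
t: 24.65
tcp_pos: [0.4262, -0.1495, 0.0654]
tool_rot: [[0.954, -0.3, -0.0], [-0.3, -0.954, 0.0], [-0.0, -0.0, -1.0]]
wrist_force: [0.2, 0.4, 0.3]
width: 0.0752
grip_force: 0.0
```

```bash
cat > g.py <<'E'
from ins import *
import sys
# world: g.py w x y z yaw_y ; seat: g.py s x y z(mm above floor) -> tool yaw -118.3
m=sys.argv[1];v=[float(x) for x in sys.argv[2:]]
if m=='s': p=O+F@np.array(v[:3])/1000;yaw=-118.3
else: p=np.array(v[:3]);yaw=v[3]
a=np.radians(yaw);y=np.array([np.cos(a),np.sin(a),0]);z=np.array([0,0,-1.]);Rt=np.c_[np.cross(y,z),y,z]
s=sensors.state();print('F',s['wrist_force'],'w',s['width'],s['tcp_pos'],'seat',F.T@(s['tcp_pos']-O)*1000,'j6',s['joint_pos'][5])
sh,rv=delta(p,Rt,s);print('now-axes',sh,'turn',rv,'target-axes',(Rt.T@(p-s['tcp_pos'])*1000).round(1))
E
python3 g.py w .426 -.150 -.004 -107.5
```

```text
F [0.2219 0.3794 0.3209] w 0.07522487236719462 [ 0.4262 -0.1495  0.0654] seat [-149.3159  175.9029   47.3954] j6 1.4243980108127152
now-axes [-0.   0.5 69.4] turn [-0.  0.  0.] target-axes [-0.1  0.5 69.4]
```

Call:
arm_command(travel=[[0,0.5,30],[0,0,25],[0,0,10],[0,0,4],[0,0,0]], angular=[[0,0,0],[0,0,0],[0,0,0],[0,0,0],[0,0,0]])

```text
t: 25.15
tcp_pos: [0.4269, -0.1502, -0.003]
tool_rot: [[0.954, -0.3, 0.001], [-0.3, -0.954, -0.001], [0.001, 0.0, -1.0]]
wrist_force: [-0.3, -0.8, 0.7]
width: 0.0751
grip_force: 0.0
```

Call:
arm_command(travel=[[0,0,0],[0,0,0],[0,0,0],[0,0,0],[0,0,0]], angular=[[0,0,0],[0,0,0],[0,0,0],[0,0,0],[0,0,0]], hand=0.5)

```text
t: 25.65
tcp_pos: [0.4276, -0.1506, -0.0019]
tool_rot: [[0.954, -0.3, 0.003], [-0.3, -0.954, -0.001], [0.003, 0.001, -1.0]]
wrist_force: [-1.3, 1.1, 7.0]
width: 0.0593
grip_force: 64.0
```

Call:
arm_command(travel=[[0,0,-15],[0,0,-35],[0,0,-50],[0,0,-20],[0,0,0]], angular=[[0,0,0],[0,0,0],[0,0,5.4],[0,0,5.4],[0,0,0]])

```text
t: 26.15
tcp_pos: [0.4294, -0.1514, 0.1215]
tool_rot: [[0.88, -0.475, 0.009], [-0.475, -0.88, -0.004], [0.01, -0.0, -1.0]]
wrist_force: [-0.6, 0.5, -1.3]
width: 0.0588
grip_force: 65.1
```

```bash
python3 g.py s 39 -43 90
```

```text
F [-0.5533  0.5024 -1.2568] w 0.05883998386325326 [ 0.4294 -0.1514  0.1215] seat [-145.6853  175.766   103.5122] j6 1.6142331227504532
now-axes [184.8 218.6  15.2] turn [-0.  -0.6 -0.1] target-axes [184.7 218.8  13.5]
```

Call:
arm_command(travel=[[31,36.5,0],[31,36.5,0],[31,36.5,0],[31,36.5,0],[31,36.5,0]], angular=[[0,0,0],[0,0,0],[0,0,0],[0,0,0],[0,0,0]])

```text
t: 26.65
tcp_pos: [0.4759, -0.3854, 0.1147]
tool_rot: [[0.882, -0.471, -0.001], [-0.471, -0.882, 0.001], [-0.001, -0.0, -1.0]]
wrist_force: [0.3, 0.1, -0.1]
width: 0.0592
grip_force: 65.1
```

Call:
arm_command(travel=[[30,36.5,0],[0,0,20],[0,0,20],[0,0,0],[0,0,0]], angular=[[0,0,0],[0,0,0],[0,0,0],[0,0,0],[0,0,0]])

```text
t: 27.15
tcp_pos: [0.4847, -0.4294, 0.0749]
tool_rot: [[0.882, -0.472, -0.002], [-0.472, -0.882, 0.002], [-0.002, -0.001, -1.0]]
wrist_force: [-0.3, -0.4, -0.4]
width: 0.059
grip_force: 65.1
```

```bash
python3 g.py s 39 -43 4.5
```

```text
F [-0.3148 -0.4355 -0.4328] w 0.05902096496435134 [ 0.4847 -0.4294  0.0749] seat [ 34.8936 -42.7662  56.8767] j6 1.2583176505574138
now-axes [ 4.2  0.3 52.4] turn [-0.   0.1  0.1] target-axes [ 4.1  0.2 52.4]
```

Call:
arm_command(travel=[[4.5,0,10],[0,0,20],[0,0,15],[0,0,5],[0,0,0]], angular=[[0,0,0],[0,0,0],[0,0,0],[0,0,0],[0,0,0]])

```text
t: 27.65
tcp_pos: [0.4889, -0.4316, 0.0248]
tool_rot: [[0.881, -0.473, -0.001], [-0.473, -0.881, 0.001], [-0.002, -0.001, -1.0]]
wrist_force: [0.1, 0.4, 0.0]
width: 0.059
grip_force: 65.1
```

```bash
python3 g.py s 39 -43 4
```

```text
F [0.0703 0.4418 0.0093] w 0.05900383313543256 [ 0.4889 -0.4316  0.0248] seat [ 39.5892 -42.7779   6.8216] j6 1.2613677978652713
now-axes [-0.6  0.2  2.8] turn [-0.   0.1  0.1] target-axes [-0.6  0.2  2.8]
```

Call:
arm_command(travel=[[0,0,1.5],[0,0,1],[0,0,0],[0,0,0]], angular=[[0,0,0],[0,0,0],[0,0,0],[0,0,0]])

```text
t: 28.05
tcp_pos: [0.4896, -0.4326, 0.024]
tool_rot: [[0.881, -0.473, 0.001], [-0.473, -0.881, -0.001], [0.001, 0.0, -1.0]]
wrist_force: [-0.5, -0.2, -0.6]
width: 0.059
grip_force: 65.1
```

Call:
arm_command(travel=[[0,0,0],[0,0,0],[0,0,0],[0,0,0]], angular=[[0,0,0],[0,0,0],[0,0,0],[0,0,0]], hand=0.81)

```text
t: 28.45
tcp_pos: [0.4894, -0.4324, 0.0235]
tool_rot: [[0.881, -0.473, 0.0], [-0.473, -0.881, -0.0], [0.0, 0.0, -1.0]]
wrist_force: [0.4, 0.8, 0.2]
width: 0.0691
grip_force: 0.0
```

Call:
arm_command(travel=[[0,0,-10],[0,0,-40],[0,0,-50],[0,0,-50],[0,0,0]], angular=[[0,0,0],[0,0,0],[0,0,0],[0,0,0],[0,0,0]])

```text
t: 28.95
tcp_pos: [0.493, -0.4361, 0.185]
tool_rot: [[0.881, -0.473, 0.011], [-0.473, -0.881, -0.012], [0.015, 0.005, -1.0]]
wrist_force: [1.7, -1.3, 1.2]
width: 0.0693
grip_force: 0.0
```

```bash
python3 m.py w9; python3 g.py w .5205 -.1425 .16 -75.3
```

```text
t 28.95 [ 0.493  -0.4361  0.185 ] yaw_y -118.23365101208289
model_ivory 0.87 [ 0.4865 -0.4304  0.0192]
model_ivory 0.75 [ 0.5161 -0.0337 -0.0007]
   mask 0.9 [514.6 -30.9] [93.5 70.3] 72.6
   mask 0.74 [ 481.1 -426.5] [66.7 69.4] 63.0
model_blue 0.69 [ 0.5244 -0.1419 -0.0014]
   mask 0.72 [ 518.4 -139.3] [59.  85.5] 13.7
model_pink 0.64 [ 0.4263 -0.029   0.0001]
   mask 0.68 [441.9 -22.4] [18.7 79.7] 14.0
F [-0.0116  0.391   0.2339] w 0.06894369510010138 [ 0.4885 -0.4315  0.1712] seat [ 39.1747 -42.8168 153.1922] j6 1.261405535384886
now-axes [-108.5 -269.7   11.9] turn [ -0.1   0.2 -42.9] target-axes [ 104.3 -271.4   11.2]
```

View pics/w9.png

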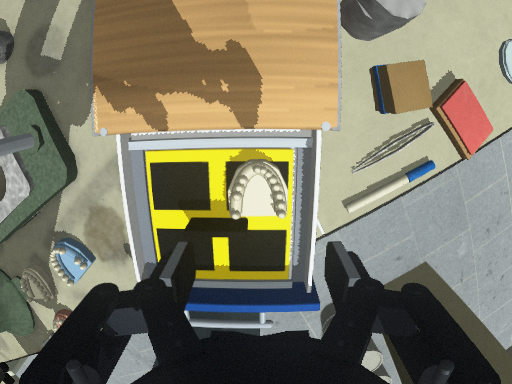

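Call:
arm_command(travel=[[0,0,0],[0,0,0],[0,0,0],[0,0,0],[0,0,0]], angular=[[0,0,-7.2],[0,0,-7.2],[0,0,-7.2],[0,0,-7.2],[0,0,-7.1]], hand=0.88)

```text
t: 29.8
tcp_pos: [0.4888, -0.4318, 0.1718]
tool_rot: [[0.99, 0.138, -0.002], [0.138, -0.99, 0.002], [-0.002, -0.002, -1.0]]
wrist_force: [0.9, 0.2, 0.4]
width: 0.0749
grip_force: 0.0
```

Call:
arm_command(travel=[[0,0,0],[17.5,-45,0],[17.5,-45,0],[17.5,-45,0],[17.5,-45,0]], angular=[[0,0,-7.2],[0,0,0],[0,0,0],[0,0,0],[0,0,0]])

```text
t: 30.3
tcp_pos: [0.51, -0.2384, 0.1719]
tool_rot: [[0.967, 0.256, -0.002], [0.256, -0.967, 0.001], [-0.002, -0.002, -1.0]]
wrist_force: [0.8, 0.4, -0.3]
width: 0.0752
grip_force: 0.0
```

Call:
arm_command(travel=[[17.5,-45,0],[17,-46,0],[0,0,40],[0,0,40],[0,0,0]], angular=[[0,0,0],[0,0,0],[0,0,0],[0,0,0],[0,0,0]])

```text
t: 30.8
tcp_pos: [0.5157, -0.141, 0.0864]
tool_rot: [[0.966, 0.258, -0.012], [0.258, -0.966, 0.004], [-0.01, -0.007, -1.0]]
wrist_force: [-2.0, -0.8, -1.3]
width: 0.0751
grip_force: 0.0
```

```bash
python3 m.py w10; python3 g.py w .521 -.142 -.003 -75.5
```

```text
t 30.8 [ 0.5157 -0.141   0.0864] yaw_y -75.07050809543716
model_ivory 0.81 [ 0.5168 -0.034  -0.0002]
   mask 0.61 [ 465. -478.] [124.6  56.2] 62.9
   mask 0.58 [513.3 -33. ] [67.7 69.9] 73.6
model_blue 0.72 [ 0.5236 -0.1443  0.0016]
model_blue 0.48 [ 0.5162 -0.0363 -0.0005]
   mask 0.9 [ 517.2 -142.8] [66.5 63.4] 16.1
model_pink 0.82 [ 0.4249 -0.0289  0.0014]
   mask 0.73 [418.6 -25.4] [51.2 82.9] 66.0
F [-0.3395  1.0949 -0.0032] w 0.07467201783497512 [ 0.5222 -0.1445  0.0957] seat [-67.139  225.8229  77.6688] j6 0.9473188297293198
now-axes [-0.8 -3.  98.7] turn [ 0.1 -0.2  0.3] target-axes [-0.6 -2.8 98.7]
```

Call:
arm_command(travel=[[0,-1.5,40],[0,0,35],[0,0,15],[0,0,7],[0,0,0]], angular=[[0,0,0],[0,0,0],[0,0,0],[0,0,0],[0,0,0]])

```text
t: 31.65
tcp_pos: [0.5206, -0.1424, -0.0033]
tool_rot: [[0.967, 0.256, -0.0], [0.256, -0.967, 0.0], [-0.0, -0.0, -1.0]]
wrist_force: [-0.1, 0.3, 1.0]
width: 0.0753
grip_force: 0.0
```

Call:
arm_command(travel=[[0,0,2],[0,0,0],[0,0,0],[0,0,0],[0,0,0]], angular=[[0,0,0],[0,0,0],[0,0,0],[0,0,0],[0,0,0]], hand=0.5)

```text
t: 32.15
tcp_pos: [0.5225, -0.143, -0.0032]
tool_rot: [[0.966, 0.257, 0.004], [0.257, -0.967, -0.002], [0.003, 0.003, -1.0]]
wrist_force: [-0.6, -0.6, 6.6]
width: 0.0592
grip_force: 65.1
```

Call:
arm_command(travel=[[0,0,-15],[0,0,-35],[0,0,-50],[0,0,-20],[0,0,0]], angular=[[0,0,0],[0,0,0],[0,0,0],[0,0,0],[0,0,0]])

```text
t: 32.65
tcp_pos: [0.5237, -0.1434, 0.1206]
tool_rot: [[0.966, 0.257, 0.009], [0.257, -0.967, -0.003], [0.008, 0.005, -1.0]]
wrist_force: [0.6, -0.3, -1.3]
width: 0.0589
grip_force: 65.1
```

```bash
python3 g.py s 39 43 105
```

```text
F [ 0.6489 -0.2877 -1.3268] w 0.05885040433139909 [ 0.5237 -0.1434  0.1206] seat [-66.4284 227.5452 102.5928] j6 0.9495994688630666
now-axes [-49.3 206.7  -1.7] turn [ 0.1 -0.5 43.2] target-axes [105.4 184.5  -2.4]
```

Call:
arm_command(travel=[[0,0,0],[0,0,0],[0,0,0],[0,0,0],[0,0,0]], angular=[[0,0,7.2],[0,0,7.2],[0,0,7.2],[0,0,7.2],[0,0,7.2]])

```text
t: 33.15
tcp_pos: [0.5195, -0.1418, 0.1134]
tool_rot: [[0.931, -0.365, -0.002], [-0.365, -0.931, 0.001], [-0.002, -0.0, -1.0]]
wrist_force: [-0.5, -0.1, -0.8]
width: 0.0593
grip_force: 65.1
```

Call:
arm_command(travel=[[0,0,0],[21,37,0],[21,37,0],[21,37,0],[21,37,0]], angular=[[0,0,7.2],[0,0,0],[0,0,0],[0,0,0],[0,0,0]])

```text
t: 33.65
tcp_pos: [0.5233, -0.3133, 0.1135]
tool_rot: [[0.88, -0.474, -0.001], [-0.474, -0.88, 0.001], [-0.002, -0.0, -1.0]]
wrist_force: [0.7, -0.2, -1.1]
width: 0.059
grip_force: 65.1
```

Call:
arm_command(travel=[[21,36.5,0],[0,0,20],[0,0,20],[0,0,0],[0,0,0]], angular=[[0,0,0],[0,0,0],[0,0,0],[0,0,0],[0,0,0]])

```text
t: 34.15
tcp_pos: [0.5244, -0.3536, 0.0734]
tool_rot: [[0.88, -0.474, -0.002], [-0.474, -0.88, 0.002], [-0.003, -0.001, -1.0]]
wrist_force: [0.4, 0.1, -1.1]
width: 0.0591
grip_force: 65.2
```

```bash
python3 g.py s 39.5 43 3.5
```

```text
F [ 0.375   0.0878 -1.0648] w 0.05911419135284707 [ 0.5244 -0.3536  0.0734] seat [33.8579 42.8139 55.4337] j6 1.3908995905123034
now-axes [ 5.8 -0.2 51.9] turn [-0.   0.2 -0. ] target-axes [ 5.6 -0.2 51.9]
```

Call:
arm_command(travel=[[5.5,0,10],[0,0,20],[0,0,15],[0,0,5],[0,0,0]], angular=[[0,0,0],[0,0,0],[0,0,0],[0,0,0],[0,0,0]])

```text
t: 34.65
tcp_pos: [0.5295, -0.3563, 0.0233]
tool_rot: [[0.88, -0.474, -0.002], [-0.474, -0.88, 0.001], [-0.002, -0.0, -1.0]]
wrist_force: [0.2, 1.1, -1.0]
width: 0.0588
grip_force: 65.2
```

Call:
arm_command(travel=[[0,0,1.5],[0,0,0],[0,0,0],[0,0,0]], angular=[[0,0,0],[0,0,0],[0,0,0],[0,0,0]])

```text
t: 35.05
tcp_pos: [0.5305, -0.3573, 0.0236]
tool_rot: [[0.88, -0.475, 0.001], [-0.475, -0.88, -0.001], [0.001, 0.0, -1.0]]
wrist_force: [0.3, 0.3, -1.9]
width: 0.0594
grip_force: 65.2
```

```bash
python3 g.py s 39.5 43 3.3
```

```text
F [ 0.2591  0.293  -1.9303] w 0.05938821250155939 [ 0.5305 -0.3573  0.0236] seat [40.9979 42.3963  5.6225] j6 1.3924538681617602
now-axes [-1.5 -0.6  2.3] turn [ 0.  -0.1 -0. ] target-axes [-1.5 -0.6  2.3]
```

Call:
arm_command(travel=[[-1,0,2],[0,0,0],[0,0,0],[0,0,0]], angular=[[0,0,0],[0,0,0],[0,0,0],[0,0,0]])

```text
t: 35.45
tcp_pos: [0.5292, -0.3566, 0.021]
tool_rot: [[0.88, -0.475, -0.0], [-0.475, -0.88, 0.0], [-0.0, -0.0, -1.0]]
wrist_force: [-0.2, -0.9, -1.6]
width: 0.0589
grip_force: 65.2
```

Call:
arm_command(travel=[[0,0,0],[0,0,0],[0,0,0],[0,0,0]], angular=[[0,0,0],[0,0,0],[0,0,0],[0,0,0]], hand=0.81)

```text
t: 35.85
tcp_pos: [0.5293, -0.3566, 0.021]
tool_rot: [[0.88, -0.475, 0.0], [-0.475, -0.88, -0.0], [0.0, 0.0, -1.0]]
wrist_force: [0.9, -0.5, 0.8]
width: 0.0692
grip_force: 0.0
```

Call:
arm_command(travel=[[0,0,-10],[0,0,-40],[0,0,-50],[0,0,-50],[0,0,0]], angular=[[0,0,0],[0,0,0],[0,0,0],[0,0,0],[0,0,0]])

```text
t: 36.35
tcp_pos: [0.5334, -0.3598, 0.1823]
tool_rot: [[0.88, -0.475, 0.012], [-0.474, -0.88, -0.01], [0.016, 0.003, -1.0]]
wrist_force: [1.0, -0.2, 0.5]
width: 0.069
grip_force: 0.0
```

Call:
arm_command(travel=[[0,0,0],[0,0,0],[0,0,0],[0,0,0],[0,0,0]], angular=[[0,0,-6.9],[0,0,-6.9],[0,0,-6.9],[0,0,-6.8],[0,0,0]], hand=0.88)

```text
t: 36.85
tcp_pos: [0.5294, -0.3566, 0.1716]
tool_rot: [[1.0, -0.013, 0.001], [-0.013, -1.0, -0.0], [0.001, 0.0, -1.0]]
wrist_force: [-0.1, 0.3, 0.9]
width: 0.0753
grip_force: 0.0
```

```bash
python3 m.py w11; python3 g.py w .424 -.029 .1 -90.8
```

```text
t 36.85 [ 0.5294 -0.3566  0.1716] yaw_y -90.72300665129816
model_ivory 0.96 [ 0.516  -0.036  -0.0013]
model_ivory 0.92 [ 0.4848 -0.4319  0.0226]
   mask 0.85 [513.5 -30. ] [85.9 75.5] 73.7
   mask 0.85 [ 478.1 -437.2] [73.3 66.7] 67.7
model_blue 0.92 [ 0.5325 -0.3559  0.0245]
   mask 0.58 [ 517.8 -353.3] [68.3 70.4] 61.9
model_pink 0.57 [ 0.4249 -0.0334  0.0017]
   mask 0.95 [421.7 -27.4] [85.1 72.4] 89.0
F [-0.6825 -0.1198 -0.1052] w 0.07543940760512496 [ 0.5293 -0.3566  0.171 ] seat [ 39.5674  42.4685 152.995 ] j6 0.9134504111549059
now-axes [-110.4 -325.9   71. ] turn [ 0.  -0.  -0.1] target-axes [-109.8 -326.1   71. ]
```

Call:
arm_command(travel=[[-15,-45,0],[-15,-45,0],[-15,-45,0],[-15,-45,0],[-15,-45,0]], angular=[[0,0,0],[0,0,0],[0,0,0],[0,0,0],[0,0,0]])

```text
t: 37.7
tcp_pos: [0.4568, -0.1289, 0.1709]
tool_rot: [[1.0, -0.016, 0.0], [-0.016, -1.0, 0.0], [0.0, -0.0, -1.0]]
wrist_force: [0.8, 0.2, -1.0]
width: 0.0751
grip_force: 0.0
```

Call:
arm_command(travel=[[-15,-45,0],[-15,-45,0],[-5,-11,40],[0,0,30],[0,0,0]], angular=[[0,0,0],[0,0,0],[0,0,0],[0,0,0],[0,0,0]])

```text
t: 38.2
tcp_pos: [0.4206, -0.0278, 0.0971]
tool_rot: [[1.0, -0.014, -0.007], [-0.014, -1.0, 0.001], [-0.007, -0.001, -1.0]]
wrist_force: [-0.4, -0.6, -1.2]
width: 0.0753
grip_force: 0.0
```

Call:
arm_command(travel=[[0,0,0],[0,0,0]], angular=[[0,0,0],[0,0,0]])

```text
t: 38.4
tcp_pos: [0.4254, -0.0296, 0.1029]
tool_rot: [[1.0, -0.016, 0.003], [-0.016, -1.0, -0.001], [0.003, 0.001, -1.0]]
wrist_force: [0.4, -1.1, -0.6]
width: 0.0753
grip_force: 0.0
```

```bash
python3 m.py w12; python3 g.py w .4245 -.0295 -.003 -90.8
```

```text
t 38.4 [ 0.4254 -0.0296  0.1029] yaw_y -90.88957364297337
model_ivory 0.78 [ 0.5174 -0.0318 -0.0026]
   mask 0.69 [515.8 -35.8] [62. 59.] 72.9
model_pink 0.79 [ 0.4265 -0.0322  0.0006]
   mask 0.83 [421.5 -30.9] [63. 66.] 89.1
F [ 0.8743 -0.5574  0.1174] w 0.07557954092277304 [ 0.4244 -0.0292  0.1014] seat [-207.9759  280.9498   83.4497] j6 1.3963512240175195
now-axes [  0.    0.3 104.4] turn [ 0.  -0.  -0.1] target-axes [  0.1   0.3 104.4]
```

Call:
arm_command(travel=[[0,1.5,40],[0,0,35],[0,0,20],[0,0,9],[0,0,0]], angular=[[0,0,0],[0,0,0],[0,0,0],[0,0,0],[0,0,0]])

```text
t: 39.25
tcp_pos: [0.423, -0.0303, -0.004]
tool_rot: [[1.0, -0.015, -0.002], [-0.015, -1.0, 0.0], [-0.002, -0.0, -1.0]]
wrist_force: [-0.6, 0.2, -0.2]
width: 0.0752
grip_force: 0.0
```

Call:
arm_command(travel=[[0,0,0],[0,0,0],[0,0,0],[0,0,0],[0,0,0]], angular=[[0,0,0],[0,0,0],[0,0,0],[0,0,0],[0,0,0]], hand=0.5)

```text
t: 39.75
tcp_pos: [0.4258, -0.0308, -0.0012]
tool_rot: [[1.0, -0.015, 0.003], [-0.015, -1.0, -0.001], [0.003, 0.001, -1.0]]
wrist_force: [-1.4, 0.3, 7.0]
width: 0.0595
grip_force: 65.3
```

Call:
arm_command(travel=[[0,0,-15],[0,0,-35],[0,0,-50],[0,0,-30],[0,0,0]], angular=[[0,0,0],[0,0,0],[0,0,0],[0,0,0],[0,0,0]])

```text
t: 40.25
tcp_pos: [0.4279, -0.0312, 0.1332]
tool_rot: [[1.0, -0.015, 0.011], [-0.014, -1.0, -0.002], [0.011, 0.002, -1.0]]
wrist_force: [0.5, 0.2, -0.8]
width: 0.0593
grip_force: 65.2
```

```bash
python3 g.py s -38 -43 105
```

```text
F [ 0.4892  0.2479 -0.7818] w 0.05925223646230441 [ 0.4279 -0.0312  0.1332] seat [-203.889   280.8836  115.1819] j6 1.3928458540183304
now-axes [ -2.3 363.9  10.9] turn [-0.  -0.6 27.5] target-axes [165.9 323.9  10.2]
```

Call:
arm_command(travel=[[0,0,0],[0,0,0],[0,0,0],[0,0,0],[21,40.5,0]], angular=[[0,0,6.9],[0,0,6.9],[0,0,6.8],[0,0,6.8],[0,0,0]])

```text
t: 40.75
tcp_pos: [0.4233, -0.0727, 0.1262]
tool_rot: [[0.88, -0.474, -0.0], [-0.474, -0.88, 0.002], [-0.001, -0.002, -1.0]]
wrist_force: [0.8, -0.7, -0.8]
width: 0.0589
grip_force: 65.2
```

Call:
arm_command(travel=[[21,40.5,0],[21,40.5,0],[21,40.5,0],[21,40.5,0],[21,40.5,0]], angular=[[0,0,0],[0,0,0],[0,0,0],[0,0,0],[0,0,0]])

```text
t: 41.25
tcp_pos: [0.4194, -0.3059, 0.1263]
tool_rot: [[0.881, -0.473, -0.0], [-0.473, -0.881, 0.0], [-0.0, -0.0, -1.0]]
wrist_force: [0.3, -0.2, -0.9]
width: 0.0594
grip_force: 65.2
```

Call:
arm_command(travel=[[21,40.5,0],[20,40.5,0],[0,0,25],[0,0,20],[0,0,0]], angular=[[0,0,0],[0,0,0],[0,0,0],[0,0,0],[0,0,0]])

```text
t: 41.75
tcp_pos: [0.4154, -0.3929, 0.0775]
tool_rot: [[0.881, -0.474, -0.005], [-0.474, -0.881, 0.006], [-0.007, -0.003, -1.0]]
wrist_force: [-0.7, 1.1, -1.4]
width: 0.0592
grip_force: 65.2
```

```bash
python3 g.py s -36.5 -43 5
```

```text
F [-0.7034  1.1032 -1.3641] w 0.059233747279863344 [ 0.4154 -0.3929  0.0775] seat [-43.4333 -43.506   59.492 ] j6 1.2172053025246896
now-axes [ 7.3 -0.4 54.4] turn [-0.1  0.4  0. ] target-axes [ 6.9 -0.5 54.5]
```

Call:
arm_command(travel=[[4.5,-0.4,10],[0,0,10],[0,0,0],[0,0,0]], angular=[[0,0,0],[0,0,0],[0,0,0],[0,0,0]])

```text
t: 42.15
tcp_pos: [0.4222, -0.3965, 0.0621]
tool_rot: [[0.881, -0.473, -0.0], [-0.473, -0.881, -0.0], [0.0, 0.0, -1.0]]
wrist_force: [-0.3, -0.5, -0.4]
width: 0.0587
grip_force: 65.2
```

```bash
python3 g.py s -36.5 -43 5
```

```text
F [-0.2999 -0.4504 -0.3778] w 0.05871397863515003 [ 0.4222 -0.3965  0.0621] seat [-35.7593 -43.4793  44.1295] j6 1.2205305744958577
now-axes [-0.7 -0.5 39.1] turn [ 0.  -0.   0.1] target-axes [-0.7 -0.5 39.1]
```

Call:
arm_command(travel=[[-0.8,-0.5,15],[0,0,13],[0,0,7],[0,0,3],[0,0,0]], angular=[[0,0,0],[0,0,0],[0,0,0],[0,0,0],[0,0,0]])

```text
t: 42.65
tcp_pos: [0.4214, -0.3956, 0.0234]
tool_rot: [[0.881, -0.473, -0.0], [-0.473, -0.881, 0.001], [-0.001, -0.0, -1.0]]
wrist_force: [-0.9, 0.1, -0.7]
width: 0.0592
grip_force: 65.2
```

Call:
arm_command(travel=[[0,0,0.5],[0,0,0],[0,0,0]], angular=[[0,0,0],[0,0,0],[0,0,0]])

```text
t: 42.95
tcp_pos: [0.4215, -0.396, 0.0235]
tool_rot: [[0.881, -0.473, 0.0], [-0.473, -0.881, -0.0], [0.0, 0.0, -1.0]]
wrist_force: [-0.3, 0.8, -1.2]
width: 0.0591
grip_force: 65.2
```

```bash
python3 g.py s -36.5 -43 4.8
```

```text
F [-0.2704  0.7704 -1.2065] w 0.05910064673715537 [ 0.4215 -0.396   0.0235] seat [-36.6254 -43.3158   5.4686] j6 1.2208827798280146
now-axes [ 0.1 -0.3  0.7] turn [ 0.  -0.   0.1] target-axes [ 0.1 -0.3  0.7]
```

Call:
arm_command(travel=[[0,0,0.7],[0,0,0]], angular=[[0,0,0],[0,0,0]])

```text
t: 43.15
tcp_pos: [0.4216, -0.396, 0.0229]
tool_rot: [[0.881, -0.473, 0.0], [-0.473, -0.881, -0.0], [0.0, 0.0, -1.0]]
wrist_force: [-0.0, -0.7, -0.9]
width: 0.0592
grip_force: 65.2
```

Call:
arm_command(travel=[[0,0,0],[0,0,0],[0,0,0],[0,0,0]], angular=[[0,0,0],[0,0,0],[0,0,0],[0,0,0]], hand=0.81)

```text
t: 43.55
tcp_pos: [0.4216, -0.396, 0.0228]
tool_rot: [[0.881, -0.473, 0.0], [-0.473, -0.881, -0.0], [0.0, 0.0, -1.0]]
wrist_force: [0.2, 0.6, -0.2]
width: 0.0695
grip_force: 0.0
```

Call:
arm_command(travel=[[0,0,-10],[0,0,-40],[0,0,-50],[0,0,-50],[0,0,0]], angular=[[0,0,0],[0,0,0],[0,0,0],[0,0,-6.4],[0,0,-6.4]])

```text
t: 44.05
tcp_pos: [0.425, -0.3997, 0.1834]
tool_rot: [[0.965, -0.262, 0.01], [-0.262, -0.965, -0.011], [0.013, 0.008, -1.0]]
wrist_force: [1.0, -0.8, 0.1]
width: 0.0695
grip_force: 0.0
```

Call:
arm_command(travel=[[0,0,0],[0,0,0]], angular=[[0,0,0],[0,0,0]], hand=0.88)

```text
t: 44.25
tcp_pos: [0.4211, -0.3954, 0.1722]
tool_rot: [[0.963, -0.269, -0.001], [-0.269, -0.963, 0.001], [-0.001, -0.001, -1.0]]
wrist_force: [-0.4, 0.7, -0.6]
width: 0.0754
grip_force: 0.0
```

```bash
python3 m.py w13; python3 g.py w .5155 -.0355 .1 -105.5
```

```text
t 44.25 [ 0.4211 -0.3954  0.1722] yaw_y -105.62032935042402
model_ivory 0.64 [ 0.4894 -0.4343  0.025 ]
model_ivory 0.58 [ 0.517  -0.0361 -0.0008]
   mask 0.88 [ 488.2 -433.1] [68.3 65.2] 61.9
   mask 0.78 [504.5 -50.9] [50.9 67.7] 55.8
model_blue 0.91 [ 0.5332 -0.3543  0.0223]
   mask 0.75 [ 530.5 -349.1] [70.6 64.7] 59.9
   mask 0.46 [ 458.6 -360.8] [273.4 281.2] 61.8
model_pink 0.57 [ 0.4207 -0.3934  0.0245]
   mask 0.77 [ 412.7 -392.1] [66.6 67.8] 61.8
F [ 0.2256 -0.8972  0.2937] w 0.07509856466756851 [ 0.4212 -0.3956  0.1718] seat [-37.1046 -43.1097 153.8336] j6 0.998153211883656
now-axes [  -5.1 -372.1   72.1] turn [-0.   0.1  0. ] target-axes [  -5.3 -372.2   71.8]
```

View pics/w13.png

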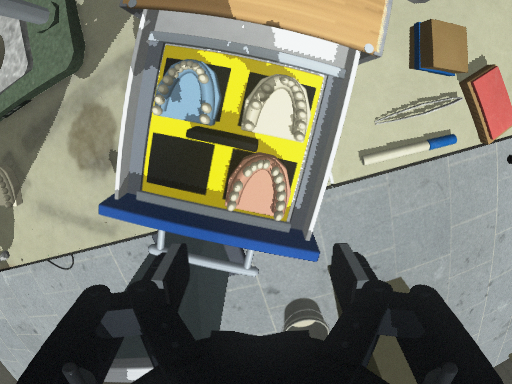

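Call:
arm_command(travel=[[-1,-46.5,0],[-1,-46.5,0],[-1,-46.5,0],[-1,-46.5,0],[-1,-46.5,0]], angular=[[0,0,0],[0,0,0],[0,0,0],[0,0,0],[0,0,0]])

```text
t: 45.1
tcp_pos: [0.4787, -0.1687, 0.1726]
tool_rot: [[0.964, -0.267, 0.0], [-0.267, -0.964, 0.0], [0.0, -0.0, -1.0]]
wrist_force: [1.3, 0.1, -0.2]
width: 0.0749
grip_force: 0.0
```

Call:
arm_command(travel=[[0,-46.5,0],[0,-46.5,0],[0,-46.5,30],[0,0,42],[0,0,0]], angular=[[0,0,0],[0,0,0],[0,0,0],[0,0,0],[0,0,0]])

```text
t: 45.6
tcp_pos: [0.5102, -0.0381, 0.0977]
tool_rot: [[0.965, -0.264, -0.01], [-0.264, -0.965, 0.002], [-0.01, 0.001, -1.0]]
wrist_force: [-1.8, -0.0, -0.7]
width: 0.0749
grip_force: 0.0
```

Call:
arm_command(travel=[[0,0,0],[0,0,0]], angular=[[0,0,0],[0,0,0]])

```text
t: 45.8
tcp_pos: [0.5157, -0.0413, 0.1057]
tool_rot: [[0.964, -0.267, 0.002], [-0.267, -0.964, -0.001], [0.002, -0.0, -1.0]]
wrist_force: [0.6, 0.1, 0.4]
width: 0.0752
grip_force: 0.0
```

```bash
python3 m.py w14; python3 g.py w .5165 -.0355 -.003 -105.5
```

```text
t 45.8 [ 0.5157 -0.0413  0.1057] yaw_y -105.50955052814956
model_ivory 0.65 [ 0.5193 -0.0323 -0.0016]
   mask 0.78 [513.9 -34.9] [63.4 65.3] 73.6
   mask 0.75 [ 471.5 -284.2] [ 98.2 282.1] 88.5
F [ 0.1525 -0.1472 -0.1225] w 0.07500510262550755 [ 0.515  -0.0407  0.1044] seat [-122.7451  313.7685   86.4487] j6 1.662618843107285
now-axes [ -0.1  -5.4 107.4] turn [-0.  -0.1  0. ] target-axes [  0.1  -5.5 107.4]
```

Call:
arm_command(travel=[[0,-5.5,40],[0,0,40],[0,0,18],[0,0,8.5],[0,0,0]], angular=[[0,0,0],[0,0,0],[0,0,0],[0,0,0],[0,0,0]])

```text
t: 46.65
tcp_pos: [0.5152, -0.0349, -0.0038]
tool_rot: [[0.964, -0.266, -0.002], [-0.266, -0.964, 0.0], [-0.002, 0.0, -1.0]]
wrist_force: [-0.3, -0.3, -0.0]
width: 0.0751
grip_force: 0.0
```

Call:
arm_command(travel=[[0,0,0],[0,0,0],[0,0,0],[0,0,0],[0,0,0]], angular=[[0,0,0],[0,0,0],[0,0,0],[0,0,0],[0,0,0]], hand=0.5)

```text
t: 47.15
tcp_pos: [0.5179, -0.0353, -0.0008]
tool_rot: [[0.964, -0.266, 0.004], [-0.266, -0.964, -0.001], [0.004, -0.0, -1.0]]
wrist_force: [-0.3, -0.3, 6.4]
width: 0.0589
grip_force: 65.2
```

Call:
arm_command(travel=[[0,0,-15],[0,0,-35],[0,0,-50],[0,0,-30],[0,0,0]], angular=[[0,0,0],[0,0,0],[0,0,6.4],[0,0,6.4],[0,0,0]])

```text
t: 47.65
tcp_pos: [0.52, -0.0356, 0.1346]
tool_rot: [[0.879, -0.476, 0.011], [-0.476, -0.879, -0.002], [0.011, -0.004, -1.0]]
wrist_force: [0.7, -0.6, -1.2]
width: 0.0588
grip_force: 65.0
```

```bash
python3 g.py s -38 43 105
```

```text
F [ 0.6515 -0.5901 -1.2382] w 0.05883557669729807 [ 0.52   -0.0356  0.1346] seat [-120.7277  320.659   116.586 ] j6 1.9001161183937187
now-axes [ 83.2 277.5  11.5] turn [-0.2 -0.6 -0.1] target-axes [ 82.7 277.7  11.6]
```

Call:
arm_command(travel=[[14,46,0],[14,46,0],[14,46,0],[14,46,0],[14,46,0]], angular=[[0,0,0],[0,0,0],[0,0,0],[0,0,0],[0,0,0]])

```text
t: 48.15
tcp_pos: [0.4678, -0.2722, 0.1271]
tool_rot: [[0.882, -0.472, -0.0], [-0.472, -0.882, 0.0], [-0.0, -0.0, -1.0]]
wrist_force: [0.7, -0.2, -1.8]
width: 0.0593
grip_force: 65.0
```

Call:
arm_command(travel=[[15,47,0],[0,0,25],[0,0,20],[0,0,0],[0,0,0]], angular=[[0,0,0],[0,0,0],[0,0,0],[0,0,0],[0,0,0]])

```text
t: 48.65
tcp_pos: [0.4593, -0.3187, 0.0819]
tool_rot: [[0.881, -0.472, -0.001], [-0.472, -0.881, 0.001], [-0.002, -0.0, -1.0]]
wrist_force: [-0.1, -1.1, -1.3]
width: 0.059
grip_force: 65.1
```

Call:
arm_command(travel=[[0,0,0],[0,0,0]], angular=[[0,0,0],[0,0,0]])

```text
t: 48.85
tcp_pos: [0.4608, -0.3195, 0.0837]
tool_rot: [[0.881, -0.472, 0.002], [-0.472, -0.881, -0.002], [0.002, 0.0, -1.0]]
wrist_force: [-0.2, 0.1, -1.5]
width: 0.0583
grip_force: 65.1
```

```bash
python3 g.py s -36.5 43 5
```

```text
F [-0.2392  0.1416 -1.5443] w 0.05829810743292201 [ 0.4608 -0.3195  0.0837] seat [-38.2644  42.6308  65.7253] j6 1.3648517313760031
now-axes [ 1.6 -0.4 60.7] turn [ 0.  -0.1  0.1] target-axes [ 1.8 -0.4 60.7]
```

Call:
arm_command(travel=[[2,-0.4,20],[0,0,20],[0,0,12],[0,0,6],[0,0,0]], angular=[[0,0,0],[0,0,0],[0,0,0],[0,0,0],[0,0,0]])

```text
t: 49.35
tcp_pos: [0.462, -0.3198, 0.0242]
tool_rot: [[0.881, -0.473, -0.0], [-0.473, -0.881, -0.0], [0.0, 0.0, -1.0]]
wrist_force: [0.5, 0.2, -0.7]
width: 0.0591
grip_force: 65.1
```

Call:
arm_command(travel=[[0,0,0.5],[0,0,0],[0,0,0]], angular=[[0,0,0],[0,0,0],[0,0,0]])

```text
t: 49.65
tcp_pos: [0.4621, -0.3201, 0.0242]
tool_rot: [[0.881, -0.473, 0.001], [-0.473, -0.881, -0.001], [0.001, 0.0, -1.0]]
wrist_force: [-0.1, -1.0, -0.8]
width: 0.059
grip_force: 65.1
```

```bash
python3 g.py s -36.5 43 5.2
```

```text
F [-0.0907 -0.9767 -0.7893] w 0.05895522822038565 [ 0.4621 -0.3201  0.0242] seat [-36.8472  42.7444   6.2133] j6 1.3665259487288426
now-axes [ 0.3 -0.3  1. ] turn [ 0.  -0.1  0.1] target-axes [ 0.3 -0.3  1. ]
```

Call:
arm_command(travel=[[0,0,0.9],[0,0,0],[0,0,0]], angular=[[0,0,0],[0,0,0],[0,0,0]])

```text
t: 49.95
tcp_pos: [0.4621, -0.3201, 0.0232]
tool_rot: [[0.881, -0.473, 0.001], [-0.473, -0.881, -0.001], [0.001, 0.0, -1.0]]
wrist_force: [-0.6, 0.6, 3.7]
width: 0.0584
grip_force: 65.5
```

Call:
arm_command(travel=[[0,0,0],[0,0,0],[0,0,0],[0,0,0]], angular=[[0,0,0],[0,0,0],[0,0,0],[0,0,0]], hand=0.81)

```text
t: 50.35
tcp_pos: [0.4617, -0.3198, 0.0226]
tool_rot: [[0.881, -0.473, -0.0], [-0.473, -0.881, 0.0], [-0.0, -0.0, -1.0]]
wrist_force: [0.5, 0.3, 0.0]
width: 0.0692
grip_force: 0.0
```

Call:
arm_command(travel=[[0,0,-10],[0,0,-40],[0,0,-50],[0,0,-50],[0,0,0]], angular=[[0,0,0],[0,0,0],[0,0,0],[0,0,0],[0,0,-8]])

```text
t: 50.85
tcp_pos: [0.4657, -0.3231, 0.1831]
tool_rot: [[0.938, -0.345, 0.011], [-0.345, -0.938, -0.01], [0.014, 0.005, -1.0]]
wrist_force: [0.3, 0.1, 1.4]
width: 0.0693
grip_force: 0.0
```

Call:
arm_command(travel=[[0,0,0],[0,0,0],[0,0,0],[0,0,0],[0,0,0]], angular=[[0,0,-8.2],[0,0,-8.2],[0,0,-8.2],[0,0,-8.2],[0,0,-8.2]], hand=0.3)

```text
t: 51.35
tcp_pos: [0.4619, -0.3199, 0.1736]
tool_rot: [[0.933, 0.36, 0.001], [0.36, -0.933, -0.0], [0.0, 0.001, -1.0]]
wrist_force: [-0.5, 0.6, -0.0]
width: 0.0257
grip_force: 0.0
```

Call:
arm_command(travel=[[0,0,0],[0,0,0],[0,0,0],[0,0,0],[0,0,0]], angular=[[0,0,-8.2],[0,0,-8.2],[0,0,-8.2],[0,0,-8.2],[0,0,-8.2]])

```text
t: 51.85
tcp_pos: [0.4619, -0.3199, 0.1736]
tool_rot: [[0.468, 0.884, 0.0], [0.884, -0.468, -0.0], [-0.0, 0.001, -1.0]]
wrist_force: [0.2, -0.3, 0.1]
width: 0.0259
grip_force: 0.0
```

Call:
arm_command(travel=[[-21,-46,0],[-21,-45,0],[0,0,0],[0,0,0]], angular=[[0,0,0],[0,0,0],[0,0,0],[0,0,0]])

```text
t: 52.25
tcp_pos: [0.3617, -0.314, 0.1735]
tool_rot: [[0.475, 0.88, 0.001], [0.88, -0.475, -0.001], [-0.0, 0.001, -1.0]]
wrist_force: [1.0, -0.2, -0.3]
width: 0.0255
grip_force: 0.0
```

```bash
python3 m.py w15; python3 g.py w .362 -.3148 .031 -28.3; python3 - <<'E'
from ins import *
s,_=shot('top','top15')
for c in('wrist','top'):
  for n in('handle','insert'):print(c,n,[(round(d['conf'],2),world(c,s,d['position']).round(4),F.T@(world(c,s,d['position'])-O)*1000) for d in models.place_of(c,n)])
E
```

```text
t 52.25 [ 0.3617 -0.314   0.1735] yaw_y -28.32852872845469
model_ivory 0.65 [ 0.4619 -0.3175  0.0207]
model_ivory 0.61 [ 0.4892 -0.4293  0.021 ]
   mask 0.88 [ 467.7 -325.5] [67.2 69.4] 62.5
model_blue 0.79 [ 0.5319 -0.3546  0.022 ]
   mask 0.67 [ 541.1 -366.4] [68.9 78. ] 62.0
   mask 0.61 [ 423.6 -408.3] [74.6 71.4] 65.4
F [-0.0075 -0.2048 -0.2326] w 0.02532034942435058 [ 0.3631 -0.3139  0.1729] seat [-127.0106    1.2433  154.8976] j6 -0.3279122368281853
now-axes [ -1.3  -0.5 141.9] turn [ 0.  -0.   0.1] target-axes [ -1.3  -0.5 141.9]
wrist handle [(0.86, array([ 0.362 , -0.314 ,  0.0519]), array([-127.9542,    0.6651,   33.9394])), (0.67, array([ 0.4665, -0.3162,  0.0216]), array([-34.8505,  48.2105,   3.6241]))]
wrist insert [(0.75, array([ 0.4817, -0.3756,  0.0192]), array([6.6623, 3.1525, 1.2328]))]
top handle []
top insert [(0.69, array([ 0.4712, -0.3743,  0.0154]), array([-3.1783, -0.6569, -2.5512])), (0.52, array([ 0.4111,  0.0686, -0.0031]), array([-266.0318,  360.776 ,  -21.052 ]))]
```

View pics/w15.png

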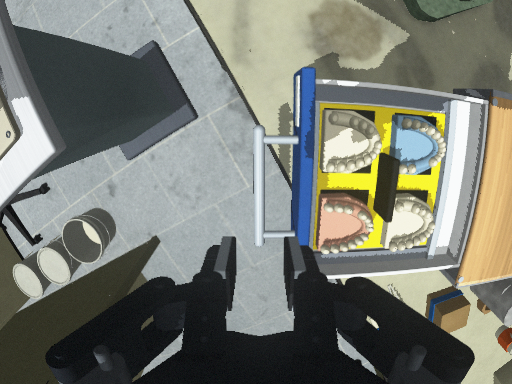

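Call:
arm_command(travel=[[-1,-0.5,40],[0,0,40],[0,0,40],[0,0,22],[0,0,0]], angular=[[0,0,0],[0,0,0],[0,0,0],[0,0,0],[0,0,0]])

```text
t: 53.35
tcp_pos: [0.3595, -0.3125, 0.0276]
tool_rot: [[0.473, 0.881, -0.004], [0.881, -0.473, 0.004], [0.002, -0.005, -1.0]]
wrist_force: [-0.7, -0.7, 0.6]
width: 0.0257
grip_force: 0.0
```

Call:
arm_command(travel=[[0,0,0],[0,0,0],[0,0,0],[0,0,0],[0,0,0]], angular=[[0,0,0],[0,0,0],[0,0,0],[0,0,0],[0,0,0]], hand=0)

```text
t: 53.85
tcp_pos: [0.3617, -0.3147, 0.0315]
tool_rot: [[0.473, 0.881, 0.001], [0.881, -0.473, -0.001], [-0.0, 0.001, -1.0]]
wrist_force: [-1.3, 2.1, -0.1]
width: 0.0087
grip_force: 59.1
```

Call:
arm_command(travel=[[0,3,0],[0,7,0],[0,10,0],[0,12,0],[0,12,0]], angular=[[0,0,0],[0,0,0],[0,0,0],[0,0,0],[0,0,0]])

```text
t: 54.35
tcp_pos: [0.4014, -0.3361, 0.0315]
tool_rot: [[0.473, 0.881, 0.001], [0.881, -0.473, -0.001], [-0.0, 0.001, -1.0]]
wrist_force: [-2.8, 2.8, 6.1]
width: 0.0088
grip_force: 59.8
```

Call:
arm_command(travel=[[0,12,0],[0,12,0],[0,12,0],[0,12,0],[0,12,0]], angular=[[0,0,0],[0,0,0],[0,0,0],[0,0,0],[0,0,0]])

```text
t: 54.85
tcp_pos: [0.4544, -0.3645, 0.0315]
tool_rot: [[0.473, 0.881, 0.001], [0.881, -0.473, -0.001], [-0.0, 0.001, -1.0]]
wrist_force: [-2.7, 2.6, 6.3]
width: 0.009
grip_force: 59.7
```

Call:
arm_command(travel=[[0,12,0],[0,12,0],[0,12,0],[0,10,0],[0,7,0]], angular=[[0,0,0],[0,0,0],[0,0,0],[0,0,0],[0,0,0]])

```text
t: 55.35
tcp_pos: [0.5013, -0.3896, 0.0315]
tool_rot: [[0.473, 0.881, 0.001], [0.881, -0.473, -0.001], [-0.0, 0.002, -1.0]]
wrist_force: [-2.6, 4.2, 6.9]
width: 0.009
grip_force: 59.8
```

```bash
python3 g.py s 57.5 0 13
```

```text
F [-2.6458  4.2243  6.8532] w 0.008978170876669037 [ 0.5013 -0.3896  0.0315] seat [30.6212  0.1136 13.5285] j6 -0.24895236647395744
now-axes [-0.1 26.9  0.6] turn [ 0.1 -0.1 90.1] target-axes [26.9  0.1  0.5]
```

Call:
arm_command(travel=[[0,6,0],[0,6,0],[0,5,0],[0,4,0],[0,3,0]], angular=[[0,0,0],[0,0,0],[0,0,0],[0,0,0],[0,0,0]])

```text
t: 55.85
tcp_pos: [0.5221, -0.4007, 0.0316]
tool_rot: [[0.473, 0.881, 0.001], [0.881, -0.473, -0.001], [-0.0, 0.002, -1.0]]
wrist_force: [-3.9, 2.4, 5.5]
width: 0.0086
grip_force: 59.7
```

Call:
arm_command(travel=[[0,1,0],[0,1,0],[0,1,0],[0,0,0]], angular=[[0,0,0],[0,0,0],[0,0,0],[0,0,0]])

```text
t: 56.25
tcp_pos: [0.5232, -0.4014, 0.0315]
tool_rot: [[0.473, 0.881, -0.001], [0.881, -0.473, 0.001], [0.0, -0.002, -1.0]]
wrist_force: [-8.8, 7.2, 11.7]
width: 0.0088
grip_force: 60.4
```

```bash
python3 g.py s 57.5 0 13
```

```text
F [-8.8241  7.2093 11.7167] w 0.00875828334494375 [ 0.5232 -0.4014  0.0315] seat [55.4981  0.1569 13.5137] j6 -0.23908034842894335
now-axes [-0.2  2.   0.5] turn [-0.1  0.1 90.1] target-axes [2.  0.2 0.5]
```

Call:
arm_command(travel=[[0,1.5,0],[0,1.5,0],[0,0,0],[0,0,0]], angular=[[0,0,0],[0,0,0],[0,0,0],[0,0,0]])

```text
t: 56.65
tcp_pos: [0.5233, -0.4014, 0.0314]
tool_rot: [[0.473, 0.881, -0.007], [0.881, -0.473, 0.004], [0.0, -0.008, -1.0]]
wrist_force: [-23.0, 14.6, 23.5]
width: 0.0087
grip_force: 61.9
```

Stalled at the shut stop. Relax, release and retreat.

Call:
arm_command(travel=[[0,-2,0],[0,-1,0],[0,0,0]], angular=[[0,0,0],[0,0,0],[0,0,0]])

```text
t: 56.95
tcp_pos: [0.5232, -0.4013, 0.0315]
tool_rot: [[0.473, 0.881, -0.001], [0.881, -0.473, 0.001], [0.0, -0.001, -1.0]]
wrist_force: [-7.9, 6.5, 11.2]
width: 0.0089
grip_force: 60.5
```

Call:
arm_command(travel=[[0,0,0],[0,0,0],[0,0,0],[0,0,0],[0,0,0]], angular=[[0,0,0],[0,0,0],[0,0,0],[0,0,0],[0,0,0]], hand=0.3)

```text
t: 57.45
tcp_pos: [0.5236, -0.4016, 0.0306]
tool_rot: [[0.473, 0.881, 0.0], [0.881, -0.473, -0.0], [-0.0, 0.0, -1.0]]
wrist_force: [0.3, 0.4, 0.6]
width: 0.0255
grip_force: 0.0
```

Call:
arm_command(travel=[[0,0,-10],[0,0,-30],[0,0,-50],[0,0,-50],[0,0,0]], angular=[[0,0,0],[0,0,0],[0,0,0],[0,0,0],[0,0,0]])

```text
t: 57.95
tcp_pos: [0.5275, -0.405, 0.1823]
tool_rot: [[0.473, 0.881, 0.012], [0.881, -0.473, -0.011], [-0.004, 0.016, -1.0]]
wrist_force: [1.1, -1.7, 1.1]
width: 0.0254
grip_force: 0.0
```

Call:
arm_command(travel=[[0,-50,0],[0,-50,0],[0,0,0],[0,0,0]], angular=[[0,0,0],[0,0,0],[0,0,0],[0,0,0]])

```text
t: 58.35
tcp_pos: [0.4345, -0.3537, 0.1711]
tool_rot: [[0.474, 0.881, 0.0], [0.881, -0.474, -0.0], [-0.0, 0.0, -1.0]]
wrist_force: [0.8, -0.5, 0.8]
width: 0.0256
grip_force: 0.0
```

```bash
python3 - <<'E'
from ins import *
s,_=shot('wrist','w16');print(s['tcp_pos'])
print([(round(d['conf'],2),world('wrist',s,d['position']).round(4),F.T@(world('wrist',s,d['position'])-O)*1000) for d in models.place_of('wrist','handle')])
E
```

```text
[ 0.4345 -0.3537  0.1711]
[(0.98, array([ 0.5216, -0.4039,  0.0512]), array([55.2477, -2.8998, 33.2288]))]
```

View pics/w16.png

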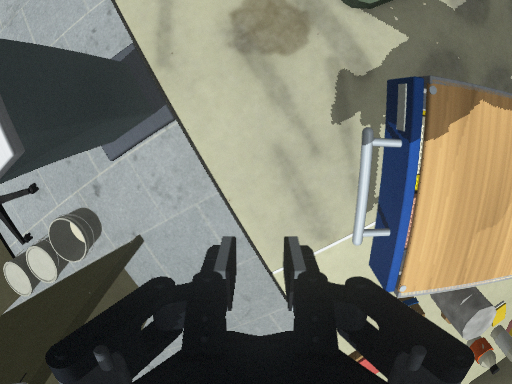

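```bash
python3 -c "
from plant import close_job
print(close_job())"
```

```text
the job is handed in; nothing more can be done
None
```

The drawer is shut with the insert seated under the lip and all four dental models upright on it, and the job is handed in; the hand-in returned no verdict, so I cannot confirm it passed.

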